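# Set a drum brake through its adjuster slots and close them

### The arm

A 7-joint arm with a two-finger parallel gripper is mounted at the origin on the work surface. World frame = base frame: x ahead of the robot, y to its left, z up, the work surface at z = 0. Lengths are in m, angles in rad, forces in N, time in s.
With the tool pointing down it reaches from about 0.35 to 0.9 m from the base axis. Payload 7.2 kg.
Tool frame: the origin (TCP) lies midway between the tips of the shut fingers; the grasp point (between the pads) lies 19 mm behind it (manip.pinch_z is the distance from the TCP to the grasp point, in m); z points along the fingers, y is the line along which they close (so a half turn about z gives the same grasp; the last joint's range is limited). The gripper opens to 85 mm and grips with 20 to 120 N. Pads are 22 mm wide; open, the fingers measure 114 mm over their backs; the gripper's body (76 mm by 85 mm) begins 54 mm behind the grasp point. The pads swing forward as they close: fully open they stand 13 mm farther back than shut.
Start: joints at [-1.198, 0.411, -0.013, 1.596, 0.006, 1.134, -0.082], TCP at [0.267, 0.565, 0.231] pointing down, gripper open.
Joint ranges: [-2.95, 2.95], [-0.29, 1.99], [-1.47, 1.44], [0.14, 2.54], [-1.03, 4.17], [0.13, 1.85], [-2.86, 2.86]. Speed limits (rad/s): [2.39, 2.39, 3.01, 3.01, 3.14, 3.14, 3.14].

### API

Orientations are given as a 3x3 rotation matrix whose columns are the frame's x, y, z axes.
In Python, from rig import manip, vision, order gives the robot as it stands.
- The arm moves only by the shell command python3 -m inch 'ROWS' [FORCE]. ROWS is JSON, a list of rows, each a list of 7 numbers: the shift along the world's x, y, z in m, then the turn, a rotation vector about the world's x, y, z in units of 8 degrees (1.0 is 8 degrees), then the opening, from 0 (shut) to 1 (fully open). A call has 1 to 10 rows; each row is the pose to reach, as a shift and turn from the pose commanded when the call began; what a row does not reach only later rows make up. A row lasts 1/8 s, in which the tool goes at most 62.5 mm and 10.7 degrees, less where a joint would pass 70% of its speed; a pose out of reach is approached as far as the arm can. A call with a gripper value outside its range is refused whole. The fingers move at their own pace and stop on an object; FORCE is the grip in N (left out, the last holds). Time passes only in rows, so rows that repeat a pose let the fingers close. It gives the time, the measured TCP pose, the force, the opening and the grip force at its end, in the units of the state.
- manip.read_state(): the state, without advancing time (a new reading comes with each control period).
- vision.snapshot(name): name is "scene" or "top" or "wrist"; returns (picture, depth): 400x640x3 uint8, blue, green, red; 400x640 float32, m along the optical axis (not along the pixel's ray), 0 where there is no reading.
- vision.camera_model(name): a dict with "intrinsics" (3x3 intrinsics, pixels), "world_to_cam" (4x4, takes a point from world to camera coordinates); the wrist camera has in their place "T_tool_cam" (4x4, takes a point from camera to tool coordinates, whose origin is the TCP and whose axes are the flange's). Camera axes: x right, y up, looking along -z (the intrinsics and any distortion apply to the point x, -y, -z); pixel columns grow to the right and rows downward; lengths in m; the calibration is good to about 2 mm. A picture is of the moment at which its call begins: read the wrist's pose just before it. camera_model takes no time and is no camera call.
- order.finish_job(): hands the job in; it is judged then, once.
The state is a dict: "t": time; "q": joint angles; "qvel": joint speeds; "tau": joint torques, N m; "tool_pos": TCP position; "orientation": TCP orientation; "contact_force": force on the tool from outside, world axes, zero at the start; "wrist_torque": the same for the moment, N m; "width": opening from 0.0 (shut) to 1.0 (fully open); "finger_force": force on a finger pad.
Only numpy, scipy, OpenCV 4.12 (cv2) and the standard library are available. Lean on these libraries where they do the work, as an engineer would, in place of code of your own. Each camera call takes 0.05 s, during which the arm holds its last target. There are 200 camera calls.

### The job

The drum brake on the bench needs setting: with the adjusting tool from the wooden stand, turn both star wheels tooth by tooth through their slots, pushing the teeth towards the hub, until both are locked solid, and only then back each of them off by two teeth. Clear the loose wheel nuts (one to three) off the brake into the steel tray, stand the tool back upright in its stand, and press a dust cover down into the recess over each slot until it sits level and fully home. Leave the lamp, the spray can and the spanner alone.

Things in the scene. Friction and masses are not known exactly. Their poses are not given: they have to be found in the camera images.
- brake: fixed drum brake lying drum down, 230 mm across, flat grey back plate up, its top face 54 mm above the bench, 4 mm thick; origin at the drum's centre on the bench. Central flange (the hub) 54 mm across, 9 mm high with its bolts; recess rims 4 mm high, other bolts 3 mm. Each slot has a recess for a cover, 60 (along the slot) x 34 mm inside, bounded by a raised rim 4 mm high, 3 mm wide
- slot_a (a point): centre of an adjuster slot on the plate's top face, at x -62, y +36 mm of the brake, axes as the brake: x along the slot, towards the hub's end, z up. Opening 40 (x) x 13 (y) mm, hollow below. Round it a rubber seal, 50 x 25 mm outside, 4 mm wide, stands 3 mm above the plate: the cover must push it down flat (about 6 N); it stays down
- slot_b (a point): centre of the other adjuster slot, alike, at x -62, y -36 mm of the brake, same axes
- star_a (a joint): turn of the star wheel under slot_a, rad: 0 is locked solid (end stop); slacker is negative, to -2.7. Starts at -1.9 to -1.35. Grows as the teeth in the slot are pushed towards the hub (+x), falls if pushed back, stays where left (3 N at the teeth). One tooth is 0.524 rad; two teeth back is -1.047. At value q the teeth stand at q + 0.175 + k x 0.524 rad from straight up, positive towards the hub
- star_b (a joint): the same for the star wheel under slot_b. Both wheels: upright, axle along the slot's y, straight under the slot's centre, 28 mm below the plate's top face; 12 teeth, 3.5 mm thick, 8 mm wide (y), tip radius 22 mm (tips 6 mm below the plate's top face), root radius 14 mm
- adjuster: stubby brake adjusting tool, upright in the stand at the start; origin at the blade's tip, z up along the tool. Blade 3 mm thick (its x), 7 mm wide (its y), 30 mm long; round shank 9 mm thick to z 58; collar 34 mm across, z 58 to 62; black square handle 22 x 22 mm (sides along x and y), z 62 to 125. 100 to 150 g. In the stand the collar rests on its top, tip 8 mm above the bench
- stand: fixed wooden tool stand, a block 75 x 75 mm, 66 mm high, with an upright square hole, 16 mm wide, right through its middle, sides along its x and y; origin at the centre of its underside
- cover_1: dust cover: flat steel plate 56 (x) x 30 (y) x 4 mm with a black rubber pull tab on top, 26 (x) x 9 (y) mm, up to 18.5 mm above the underside; 35 g; origin at the centre of the underside, z up. Lies on the bench at the start. Home: underside on the back plate inside the recess, top flush with the rim, long side along the slot, either way round
- cover_2: the second dust cover, alike; either cover fits either slot
- nut_1: loose hexagonal wheel nut, 22 mm across flats (two of the flats face its +y and -y), 18 mm high, 45 g; origin at the centre of its underside, z up. Lies on the back plate at the start; may be absent
- nut_2: another such nut, may be absent
- nut_3: another such nut, may be absent
- tray: fixed shallow steel tray for small parts, 120 (x) x 180 (y) mm, 24 mm high, walls and floor 3 mm; origin at the centre of its underside
- lamp: yellow hand lamp, 300 mm long, lying beyond the brake: leave alone; origin at its middle on the bench
- spray_can: spray can, 66 mm across, 190 mm high: leave alone; origin at the centre of its underside
- spanner: spanner, 190 mm long, lying on the bench: leave alone; origin at its middle on the bench

How it is judged:
On the way, in this order (a step that is already met when the one before it is completed fails the run):
1. both star wheels are tightened until locked (value of joint each of star_a, star_b above -0.1 rad), for 0.2 s.
2. both star wheels are backed off two teeth (value of joint star_a between -1.31 and -0.79 rad and value of joint star_b between -1.31 and -0.79 rad), for 0.2 s.
At the end, for the whole second after the job is handed in: star wheels two teeth back from locked (+-half a tooth); a cover home over each slot: 5 mm off centre, 0.2 rad in yaw, 0.06 rad out of level, underside 1.7 mm above the plate at most; tool down in its stand, within 10 mm and 0.1 rad; every nut there is in the tray; all at rest (all of step 2 and ((horizontal distance between cover_1 and slot_a below 0.005 m and z of cover_1 in the frame of slot_a between -0.003 and 0.0017 m and angle between each of cover_1, cover_2's own z axis and vertical below 0.06 rad and angle between the x axis of cover_1 and the x axis of slot_a, either way round below 0.2 rad and linear speed of each of cover_1, cover_2 below 0.02 m/s and horizontal distance between cover_2 and slot_b below 0.005 m and z of cover_2 in the frame of slot_b between -0.003 and 0.0017 m and angle between the x axis of cover_2 and the x axis of slot_b, either way round below 0.2 rad) or (horizontal distance between cover_1 and slot_b below 0.005 m and z of cover_1 in the frame of slot_b between -0.003 and 0.0017 m and angle between each of cover_1, cover_2's own z axis and vertical below 0.06 rad and angle between the x axis of cover_1 and the x axis of slot_b, either way round below 0.2 rad and linear speed of each of cover_1, cover_2 below 0.02 m/s and horizontal distance between cover_2 and slot_a below 0.005 m and z of cover_2 in the frame of slot_a between -0.003 and 0.0017 m and angle between the x axis of cover_2 and the x axis of slot_a, either way round below 0.2 rad)) and horizontal distance between adjuster and stand below 0.01 m and angle between adjuster's own z axis and vertical below 0.1 rad and height (world z) of adjuster below 0.013 m and linear speed of each of adjuster, nut_1, nut_2, nut_3 below 0.02 m/s and x of nut_1 in the frame of tray between -0.057 and 0.057 m and y of nut_1 in the frame of tray between -0.087 and 0.087 m and height (world z) of each of nut_1, nut_2, nut_3 below 0.035 m and x of nut_2 in the frame of tray between -0.057 and 0.057 m and y of nut_2 in the frame of tray between -0.087 and 0.087 m and x of nut_3 in the frame of tray between -0.057 and 0.057 m and y of nut_3 in the frame of tray between -0.087 and 0.087 m); the robot touches nothing.
It fails at once if the lamp is pushed away by more than 30 mm (distance of lamp from where it was at the start of the episode above 0.03 m).
It fails at once if the spray can is pushed away by more than 30 mm (distance of spray_can from where it was at the start of the episode above 0.03 m).
It fails at once if the spanner is pushed away by more than 30 mm (distance of spanner from where it was at the start of the episode above 0.03 m).
Of nut_1, nut_2, nut_3 only 1 to 3 are there at a start; the rules pass over those that are not, and their reading is None.
At some moment in a run one of cover_1, cover_2, nut_1, nut_2, nut_3 may be knocked a few centimetres aside while the robot is not near it.
It also fails if it takes over 210 s, if anything falls off the work surface, if the arm or the gripper's body presses on something with over 40 N, if the wrist force passes 120 N, or if a joint passes its speed limit or range.

## Working session

There is one attempt and no reset: what is moved stays moved. The work goes in short steps, Python scripts to look and compute and a shell command to move; the robot and the scene stay as the last step left them, time stands still between calls to the robot, and variables do not carry over. Pictures are saved under pics/ and viewed, at most 14 in all, crops included, and the job is handed in when it is done.

```bash
ls; mkdir -p pics
cat > h.py <<'E'
import numpy as np, cv2
from rig import manip, vision, order
def snap(name, fn):
    st=manip.read_state(); im,d=vision.snapshot(name); m=vision.camera_model(name)
    K=np.array(m["intrinsics"])
    if "world_to_cam" in m: T=np.linalg.inv(np.array(m["world_to_cam"]))
    else:
        W=np.eye(4);W[:3,:3]=st["orientation"];W[:3,3]=st["tool_pos"];T=W@np.array(m["T_tool_cam"])
    cv2.imwrite(f"pics/{fn}.png",im); np.savez(f"pics/{fn}.npz",im=im,d=d,K=K,T=T)
    return im,d,K,T
def load(fn):
    z=np.load(f"pics/{fn}.npz"); return z["im"],z["d"],z["K"],z["T"]
def ray(K,T,u,v):
    r=np.array([(u-K[0,2])/K[0,0],-(v-K[1,2])/K[1,1],-1.]); return T[:3,3],T[:3,:3]@r
def atz(fn,u,v,z):
    _,_,K,T=load(fn); o,r=ray(K,T,u,v); return o+r*(z-o[2])/r[2]
def atd(fn,u,v):
    _,d,K,T=load(fn); o,r=ray(K,T,u,v); return o+r*d[int(v),int(u)]
def cloud(fn):
    _,d,K,T=load(fn); v,u=np.mgrid[:d.shape[0],:d.shape[1]]
    c=np.stack([(u-K[0,2])/K[0,0]*d,-(v-K[1,2])/K[1,1]*d,-d],-1)
    P=c@T[:3,:3].T+T[:3,3]; P[d==0]=np.nan; return P
def crop(fn,out,u0,v0,u1,v1,s):
    im=load(fn)[0][v0:v1,u0:u1]; cv2.imwrite(f"pics/{out}.png",cv2.resize(im,None,fx=s,fy=s,interpolation=cv2.INTER_CUBIC))
E
python3 - <<'E'
from h import *
np.set_printoptions(precision=3,suppress=True)
for n in("scene","top"):
    _,d,K,T=snap(n,n+"0"); print(n,K.tolist(),T)
print(vision.camera_model("wrist"), vision.camera_model("top").keys())
print(manip.read_state())
print(manip.pinch_z,dir(manip))
E
```

```text
pics
scene [[408.8170216599673, 0.0, 322.00748529217833], [0.0, 408.8170216599673, 201.94980991506176], [0.0, 0.0, 1.0]] [[-0.676 -0.544  0.497  1.074]
 [ 0.736 -0.488  0.469  0.425]
 [-0.012  0.683  0.731  0.775]
 [ 0.     0.     0.     1.   ]]
top [[394.39578409799935, 0.0, 320.6793354833568], [0.0, 394.39578409799935, 199.0742297250984], [0.0, 0.0, 1.0]] [[-0.012  0.989 -0.147  0.422]
 [-1.    -0.011  0.011 -0.013]
 [ 0.009  0.148  0.989  1.188]
 [ 0.     0.     0.     1.   ]]
{'intrinsics': array([[318.191,   0.   , 321.077],
       [  0.   , 318.191, 196.843],
       [  0.   ,   0.   ,   1.   ]]), 'T_tool_cam': array([[-0.   ,  0.96 ,  0.281,  0.073],
       [ 1.   , -0.   ,  0.001, -0.   ],
       [ 0.001,  0.281, -0.96 , -0.142],
       [ 0.   ,  0.   ,  0.   ,  1.   ]])} dict_keys(['intrinsics', 'world_to_cam'])
{'t': 0.1, 'q': array([-1.198,  0.412, -0.013,  1.597,  0.006,  1.134, -0.082]), 'qvel': array([-0.   , -0.002,  0.   , -0.005, -0.001,  0.   ,  0.001]), 'tau': array([  0.002, -60.183,   0.684, -30.009,   0.014,   0.006,   0.   ]), 'tool_pos': array([0.267, 0.565, 0.231]), 'orientation': array([[-0.904,  0.427, -0.001],
       [ 0.427,  0.904, -0.001],
       [-0.   , -0.001, -1.   ]]), 'contact_force': array([ 0.11 ,  0.551, -0.184]), 'wrist_torque': array([0.035, 0.03 , 0.003]), 'finger_force': 0.0, 'width': 0.9995659342741298}
0.0187 ['Unreachable', '__class__', '__delattr__', '__dict__', '__dir__', '__doc__', '__eq__', '__format__', '__ge__', '__getattribute__', '__getstate__', '__gt__', '__hash__', '__init__', '__init_subclass__', '__le__', '__lt__', '__module__', '__ne__', '__new__', '__reduce__', '__reduce_ex__', '__repr__', '__setattr__', '__sizeof__', '__str__', '__subclasshook__', '__weakref__', 'pinch_z', 'read_state']
```

View pics/top0.png

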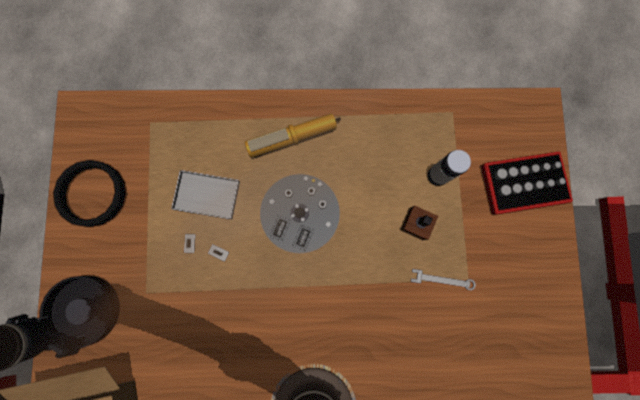

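View pics/scene0.png

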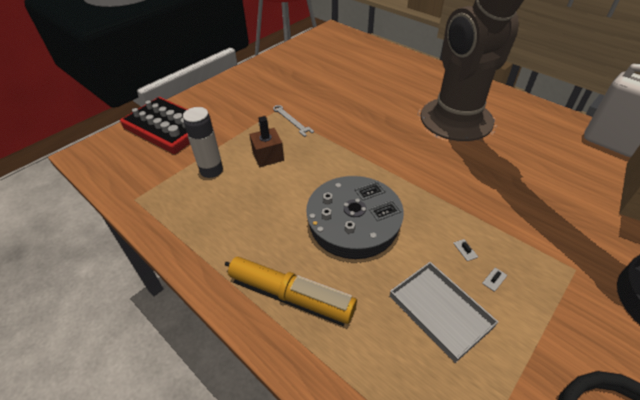

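The top view shows the brake at (300,213), with slots at (280,229) and (303,237) and three nuts at (289,192), (311,190) and (323,204). The tray is at (206,195), the covers at (189,243) and (218,253), and the stand with the tool at (420,222). The scene view agrees. I'll enlarge it to measure.

Run:
```python
from h import *
np.set_printoptions(precision=4,suppress=True)
im=load("top0")[0]
a=cv2.resize(im[165:260,250:350],None,fx=6,fy=6,interpolation=cv2.INTER_CUBIC)
cv2.imwrite("pics/c1.png",a[:, :]) 
for n,u,v,z in [("brake",300,213,.058),("stand",420,222,.066),("tray",206,195,.024),("cov1",189,243,.004),("cov2",218,253,.004),("n1",289,192,.076),("n2",311,190,.076),("n3",323,204,.076),("sa",280,229,.054),("sb",303,237,.054)]:
    print(n,atz("top0",u,v,z),atd("top0",u,v))
P=cloud("top0")
```

```text
brake [0.5508 0.0342 0.058 ] [0.5507 0.0341 0.0585]
stand [ 0.5202 -0.3089  0.066 ] [ 0.5165 -0.298   0.1075]
tray [0.6118 0.3154 0.024 ] [0.6152 0.3214 0.0028]
cov1 [0.4708 0.3671 0.004 ] [0.4703 0.3624 0.0184]
cov2 [0.4403 0.2802 0.004 ] [0.44   0.2761 0.0204]
n1 [0.6094 0.0645 0.076 ] [0.6101 0.0648 0.0719]
n2 [0.6146 0.0016 0.076 ] [0.615  0.0017 0.0737]
n3 [ 0.5738 -0.0321  0.076 ] [ 0.5739 -0.0322  0.0753]
sa [0.5057 0.0919 0.054 ] [0.5067 0.0932 0.0408]
sb [0.482 0.026 0.054] [0.4823 0.0263 0.0476]
```

View pics/c1.png

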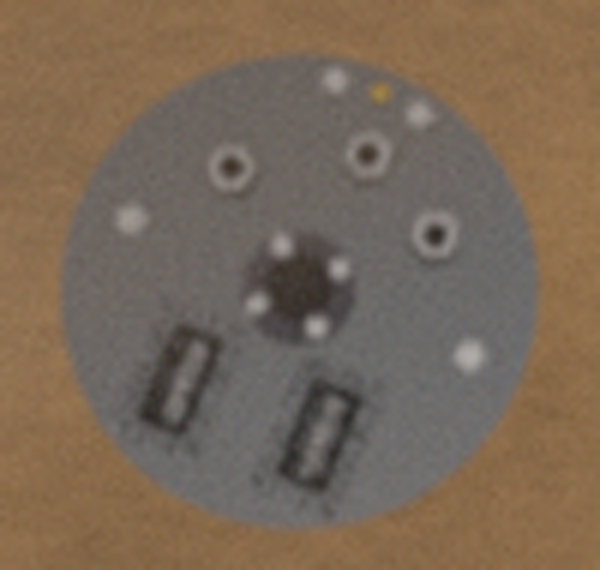

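```bash
python3 -m inch '[[0.15,-0.27,0,0,0,0,1],[0.15,-0.27,0,0,0,0,1],[0.15,-0.27,0,0,0,0,1],[0.15,-0.27,0,0,0,0,1],[0.15,-0.27,0,0,0,0,1],[0.29,-0.53,-0.06,0,0,0,1],[0.29,-0.53,-0.06,0,0,0,1],[0.29,-0.53,-0.06,0,0,0,1],[0.29,-0.53,-0.06,0,0,0,1],[0.29,-0.53,-0.06,0,0,0,1]]'; python3 -m inch '[[0,0,0,0,0,0,1],[0,0,0,0,0,0,1]]'
python3 - <<'E'
from h import *
im,d,K,T=snap("wrist","w1"); print(manip.read_state()["tool_pos"],T)
cv2.imwrite("pics/w1b.png",cv2.resize(im,None,fx=1.25,fy=1.25))
E
```

```text
t: 1.35
tool_pos: [0.5572, 0.0327, 0.1706]
orientation: [[-0.904, 0.428, -0.0], [0.428, 0.904, -0.0], [0.0, -0.001, -1.0]]
contact_force: [0.8, 0.5, 0.1]
width: 0.997
finger_force: 0.0
t: 1.6
tool_pos: [0.5562, 0.0358, 0.1709]
orientation: [[-0.904, 0.427, -0.001], [0.427, 0.904, 0.0], [0.001, -0.0, -1.0]]
contact_force: [-0.6, 0.4, -1.0]
width: 0.998
finger_force: 0.0
[0.55614669 0.0365771  0.17113073] [[ 0.42683347 -0.86844032 -0.25223918  0.49068099]
 [ 0.90432968  0.40958193  0.12012691  0.06668814]
 [-0.00101045 -0.27938156  0.96017963  0.31261887]
 [ 0.          0.          0.          1.        ]]
```

View pics/w1b.png

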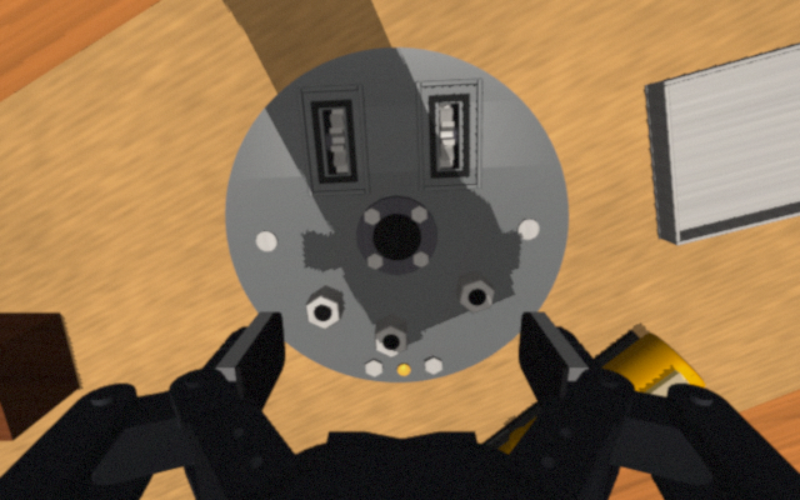

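The picture shows slot_b at (337,140), slot_a at (450,135), and the nut tops at (323,311), (391,341) and (477,296). I'll crop the nuts for their yaw and compute the slot frames.

Run:
```python
from h import *
np.set_printoptions(precision=4,suppress=True)
crop("w1","c2",240,216,400,291,5)
f=lambda u,v,z: atz("w1",u/1.25,v/1.25,z)[:2]
for n,c in(("b",[(303,88),(362,88),(368,188),(308,192)]),("a",[(419,82),(481,82),(480,185),(421,188)])):
    q=np.array([f(u,v,.058) for u,v in c]); print(n,q.mean(0),[np.linalg.norm(q[i]-q[(i+1)%4]) for i in range(4)],"ang",np.degrees(np.arctan2(*( (q[2]+q[3]-q[0]-q[1])[::-1]))))
sa=np.mean([f(u,v,.057) for u,v in[(430,95),(470,95),(469,177),(432,178)]],0); sb=np.mean([f(u,v,.057) for u,v in[(312,101),(353,99),(357,181),(317,184)]],0)
print("seal",sa,sb); d=sa-sb; print(np.linalg.norm(d),np.degrees(np.arctan2(d[1],d[0]))-90)
for u,v in[(323,311),(391,341),(477,296)]: print("nut",f(u,v,.072),atd("w1",u/1.25+7,v/1.25))
print("hub",f(396,237,.060),"disc",np.mean([f(226,215,.054),f(569,215,.054)],0))
```

```text
b [0.4787 0.0268] [np.float64(0.03527087510361439), np.float64(0.05974970383007995), np.float64(0.03863921512831542), np.float64(0.06229165820595441)] ang -24.753715655459047
a [0.5065 0.0923] [np.float64(0.036898516970257214), np.float64(0.06117718503880035), np.float64(0.03766749118559569), np.float64(0.06306937411049265)] ang -23.03356869769731
seal [0.5073 0.0921] [0.4794 0.0259]
0.07179629505616823 -22.867176440074914
nut [ 0.5723 -0.0294] [ 0.5749 -0.0244  0.0715]
nut [0.6115 0.0017] [0.6144 0.0068 0.0711]
nut [0.6057 0.0668] [0.6086 0.072  0.0712]
hub [0.5499 0.0346] disc [0.5381 0.0411]
```

View pics/c2.png

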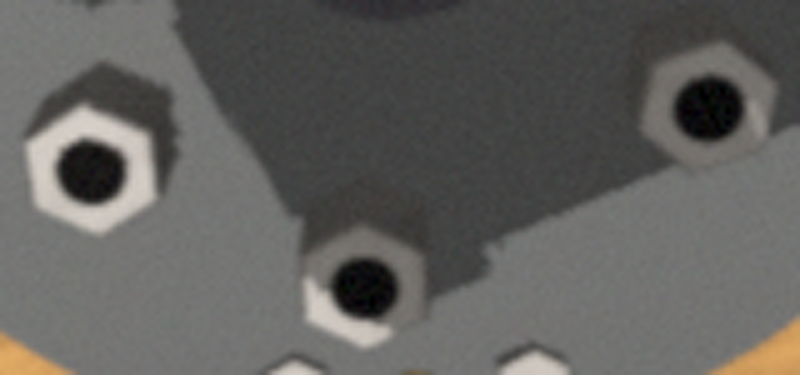

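The nuts' flats face roughly along tool y, so the present yaw grips all three. I'll start with the nut at (0.572,-0.029).

```bash
python3 -m inch '[[0.0155,-0.0645,-0.04,0,0,0,0.45],[0.0155,-0.0645,-0.06,0,0,0,0.45],[0.0155,-0.0645,-0.06,0,0,0,0.45],[0.0155,-0.0645,-0.1,0,0,0,0.45],[0.0155,-0.0645,-0.113,0,0,0,0.45],[0.0155,-0.0645,-0.113,0,0,0,0.45],[0.0155,-0.0645,-0.113,0,0,0,0],[0.0155,-0.0645,-0.113,0,0,0,0],[0.0155,-0.0645,-0.113,0,0,0,0],[0.0155,-0.0645,-0.113,0,0,0,0]]' 40
```

```text
t: 2.9
tool_pos: [0.5732, -0.0288, 0.0599]
orientation: [[-0.904, 0.427, 0.003], [0.427, 0.904, 0.001], [-0.002, 0.002, -1.0]]
contact_force: [-0.3, 1.4, 5.9]
width: 0.241
finger_force: 39.9
```

```bash
python3 -m inch '[[0,0,0.06,0,0,0,0],[0.01,0.06,0.06,0,0,0,0],[0.02,0.12,0.06,0,0,0,0],[0.03,0.18,0.06,0,0,0,0],[0.04,0.24,0.06,0,0,0,0],[0.04,0.29,0.06,0,0,0,0],[0.04,0.295,0.02,0,0,0,0],[0.04,0.295,-0.03,0,0,0,0],[0.04,0.295,-0.04,0,0,0,0],[0.04,0.295,-0.04,0,0,0,0]]'; python3 -m inch '[[0,0,0,0,0,0,0.4],[0,0,0,0,0,0,0.4],[0,0,0.05,0,0,0,0.4],[0,0,0.1,0,0,0,0.4]]'
```

```text
t: 4.15
tool_pos: [0.6125, 0.2654, 0.0189]
orientation: [[-0.904, 0.427, -0.0], [0.427, 0.904, -0.0], [-0.0, -0.0, -1.0]]
contact_force: [0.3, 0.1, 0.1]
width: 0.246
finger_force: 39.4
t: 4.65
tool_pos: [0.6122, 0.2657, 0.1202]
orientation: [[-0.904, 0.427, 0.0], [0.427, 0.904, 0.0], [-0.0, 0.0, -1.0]]
contact_force: [0.2, 1.2, -0.0]
width: 0.401
finger_force: 0.0
```

```bash
python3 -m inch '[[0,-0.06,0,0,0,0,0.45],[0,-0.12,0,0,0,0,0.45],[0,-0.18,0,0,0,0,0.45],[0,-0.24,0,0,0,0,0.45],[-0.001,-0.264,0,0,0,0,0.45],[-0.001,-0.264,-0.03,0,0,0,0.45],[-0.001,-0.264,-0.056,0,0,0,0.45],[-0.001,-0.264,-0.056,0,0,0,0.45],[-0.001,-0.264,-0.056,0,0,0,0],[-0.001,-0.264,-0.056,0,0,0,0]]'; python3 -m inch '[[0,0,0,0,0,0,0],[0,0,0.06,0,0,0,0],[0,0.06,0.06,0,0,0,0],[0,0.12,0.06,0,0,0,0],[0,0.18,0.06,0,0,0,0],[0,0.24,0.06,0,0,0,0],[0,0.308,0.06,0,0,0,0],[0,0.308,0.02,0,0,0,0],[0,0.308,-0.04,0,0,0,0],[0,0.308,-0.042,0,0,0,0]]'; python3 -m inch '[[0,0,0,0,0,0,0.4],[0,0,0,0,0,0,0.4],[0,0,0.05,0,0,0,0.4],[0,0,0.1,0,0,0,0.4]]'
```

```text
t: 5.9
tool_pos: [0.6122, 0.0018, 0.0639]
orientation: [[-0.904, 0.427, 0.003], [0.427, 0.904, 0.0], [-0.002, 0.001, -1.0]]
contact_force: [-0.4, -0.8, 3.6]
width: 0.236
finger_force: 39.5
t: 7.15
tool_pos: [0.6083, 0.3088, 0.0165]
orientation: [[-0.905, 0.426, -0.006], [0.426, 0.905, -0.004], [0.004, -0.006, -1.0]]
contact_force: [-0.3, 0.4, 0.5]
width: 0.239
finger_force: 39.4
t: 7.65
tool_pos: [0.6117, 0.3096, 0.1235]
orientation: [[-0.904, 0.427, 0.002], [0.427, 0.904, 0.001], [-0.001, 0.001, -1.0]]
contact_force: [1.1, 0.2, 0.5]
width: 0.398
finger_force: 0.0
```

```bash
python3 -m inch '[[0,-0.06,0,0,0,0,0.45],[0,-0.12,0,0,0,0,0.45],[0,-0.18,0,0,0,0,0.45],[-0.006,-0.2425,0,0,0,0,0.45],[-0.006,-0.2425,0,0,0,0,0.45],[-0.006,-0.2425,-0.03,0,0,0,0.45],[-0.006,-0.2425,-0.058,0,0,0,0.45],[-0.006,-0.2425,-0.058,0,0,0,0.45],[-0.006,-0.2425,-0.058,0,0,0,0],[-0.006,-0.2425,-0.058,0,0,0,0]]'; python3 -m inch '[[0,0,0,0,0,0,0],[0,0,0.06,0,0,0,0],[0,0.06,0.06,0,0,0,0],[0,0.12,0.06,0,0,0,0],[0,0.18,0.06,0,0,0,0],[0,0.24,0.06,0,0,0,0],[0.006,0.285,0.06,0,0,0,0],[0.006,0.285,0.02,0,0,0,0],[0.006,0.285,-0.04,0,0,0,0],[0.006,0.285,-0.042,0,0,0,0]]'; python3 -m inch '[[0,0,0,0,0,0,0.4],[0,0,0,0,0,0,0.4],[0,0,0.05,0,0,0,0.4],[0,0,0.1,0,0,0,0.4],[0,0,0.16,0,0,0,1]]'
```

```text
t: 8.9
tool_pos: [0.6064, 0.0677, 0.0642]
orientation: [[-0.904, 0.426, 0.003], [0.426, 0.904, 0.001], [-0.002, 0.002, -1.0]]
contact_force: [-0.4, 0.6, 5.0]
width: 0.238
finger_force: 39.5
t: 10.15
tool_pos: [0.6087, 0.3512, 0.0167]
orientation: [[-0.905, 0.426, -0.006], [0.426, 0.905, -0.004], [0.004, -0.006, -1.0]]
contact_force: [-0.4, 0.5, 0.2]
width: 0.241
finger_force: 39.4
t: 10.78
tool_pos: [0.6112, 0.352, 0.1837]
orientation: [[-0.904, 0.427, 0.001], [0.427, 0.904, 0.001], [-0.001, 0.001, -1.0]]
contact_force: [1.2, -0.2, 0.3]
width: 0.6
finger_force: 0.0
```

```bash
python3 -m inch '[[-0.01,-0.06,0.03,0,0,0,1],[-0.02,-0.12,0.07,0,0,0,1],[-0.03,-0.18,0.07,0,0,0,1],[-0.04,-0.24,0.07,0,0,0,1],[-0.05,-0.3,0.07,0,0,0,1],[-0.06,-0.36,0.07,0,0,0,1],[-0.07,-0.42,0.07,0,0,0,1],[-0.08,-0.48,0.07,0,0,0,1],[-0.09,-0.54,0.07,0,0,0,1],[-0.09,-0.6,0.07,0,0,0,1]]'; python3 -m inch '[[0,-0.03,0,0,0,0,1],[0,-0.03,0,0,0,0,1],[0,-0.03,0,0,0,0,1]]'
python3 - <<'E'
from h import *
im,d,K,T=snap("wrist","w2"); print(manip.read_state()["tool_pos"])
cv2.imwrite("pics/w2b.png",cv2.resize(im,None,fx=1.25,fy=1.25))
E
```

```text
t: 12.02
tool_pos: [0.5206, -0.25, 0.253]
orientation: [[-0.904, 0.427, 0.004], [0.427, 0.904, 0.0], [-0.004, 0.002, -1.0]]
contact_force: [0.9, 0.5, 0.4]
width: 1.002
finger_force: 0.0
t: 12.4
tool_pos: [0.5215, -0.2769, 0.2514]
orientation: [[-0.905, 0.426, 0.002], [0.426, 0.905, 0.001], [-0.001, 0.001, -1.0]]
contact_force: [-0.1, -0.0, -0.6]
width: 1.003
finger_force: 0.0
[ 0.52161801 -0.27637634  0.25118302]
```

View pics/w2b.png

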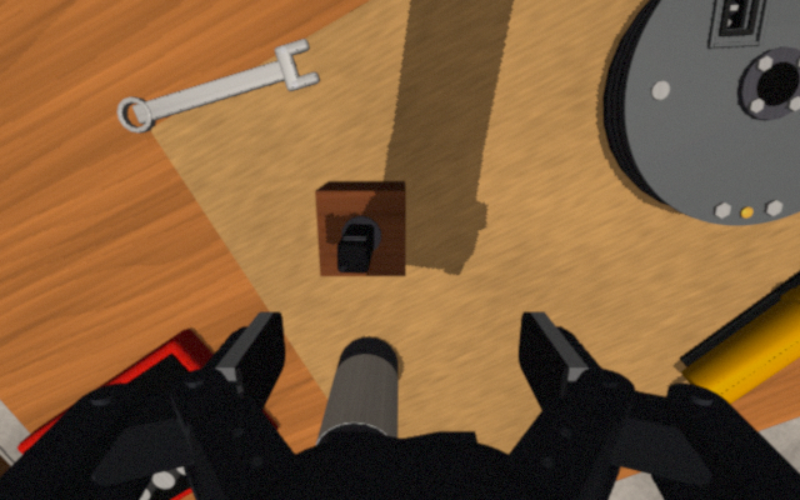

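The stand's top is at about (362,230), almost square to the picture, with the tool handle top at about (354,258). I'll enlarge that.

Run:
```python
from h import *
np.set_printoptions(precision=4,suppress=True)
im=load("w2")[0][140:225,245:330]; im=cv2.convertScaleAbs(im,alpha=2,beta=20)
cv2.imwrite("pics/c3.png",cv2.resize(im,None,fx=7,fy=7,interpolation=cv2.INTER_CUBIC))
P=cloud("w2"); m=(P[...,2]>.122)&(P[...,2]<.145)&(abs(P[...,0]-.52)<.06)&(abs(P[...,1]+.3)<.06)
q=P[m]; print(len(q),q.mean(0),q.min(0),q.max(0)); xy=q[:,:2].astype(np.float32); print(cv2.minAreaRect(xy*1000))
v,u=np.where(m); print(u.min(),u.max(),v.min(),v.max())
m=(P[...,2]>.0625)&(P[...,2]<.069)&(abs(P[...,0]-.52)<.08)&(abs(P[...,1]+.3)<.08)
print(cv2.minAreaRect((P[m][:,:2]*1000).astype(np.float32)))
```

```text
662 [ 0.5171 -0.3118  0.1308] [ 0.5049 -0.3259  0.1221] [ 0.5314 -0.2995  0.134 ]
((517.9132690429688, -312.5775146484375), (21.845722198486328, 21.778261184692383), 64.90319061279297)
270 295 191 217
((518.3614501953125, -313.43353271484375), (74.81526184082031, 75.4559555053711), 64.91513061523438)
```

View pics/c3.png

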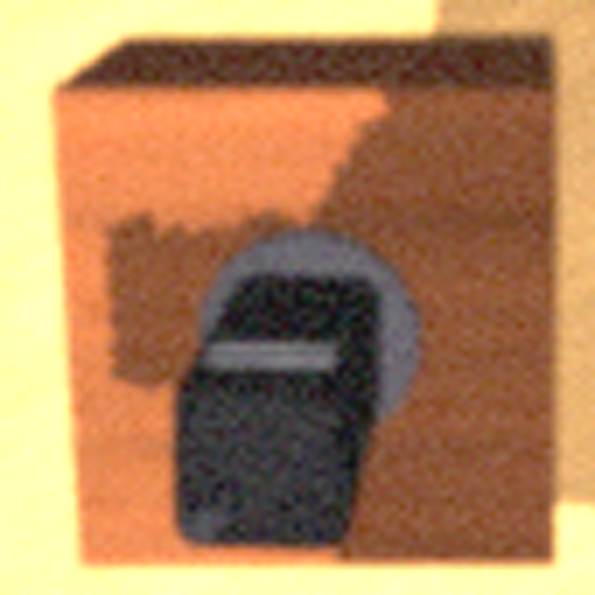

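Handle at (0.518,-0.313), already aligned with the gripper. Grasping it.

```bash
python3 -m inch '[[-0.0035,-0.0347,-0.04,0,0,0,0.7],[-0.0035,-0.0347,-0.06,0,0,0,0.7],[-0.0035,-0.0347,-0.06,0,0,0,0.7],[-0.0035,-0.0347,-0.11,0,0,0,0.7],[-0.0035,-0.0347,-0.167,0,0,0,0.7],[-0.0035,-0.0347,-0.167,0,0,0,0.7],[-0.0035,-0.0347,-0.167,0,0,0,0],[-0.0035,-0.0347,-0.167,0,0,0,0],[-0.0035,-0.0347,-0.167,0,0,0,0],[-0.0035,-0.0347,-0.167,0,0,0,0]]' 80; python3 -m inch '[[0,0,0,0,0,0,0],[0,0,0.05,0,0,0,0],[0,0,0.1,0,0,0,0],[0,0,0.12,0,0,0,0],[0,0.06,0.12,0,0,0,0],[0,0.06,0.12,0,0,0,0],[0,0.06,0.12,0,0,0,0]]'
python3 - <<'E'
from h import *
im,d,K,T=snap("wrist","w3"); print(manip.read_state()["tool_pos"])
cv2.imwrite("pics/w3b.png",cv2.resize(im[60:360,170:470],None,fx=2,fy=2))
E
```

```text
t: 13.7
tool_pos: [0.5195, -0.3133, 0.0863]
orientation: [[-0.904, 0.427, 0.005], [0.427, 0.904, -0.002], [-0.005, 0.001, -1.0]]
contact_force: [-0.9, 1.1, 8.4]
width: 0.246
finger_force: 78.9
t: 14.58
tool_pos: [0.518, -0.2525, 0.2045]
orientation: [[-0.905, 0.426, 0.002], [0.426, 0.905, -0.0], [-0.002, 0.0, -1.0]]
contact_force: [-0.7, -0.8, -0.9]
width: 0.246
finger_force: 78.8
[ 0.51770351 -0.25324656  0.20420326]
```

View pics/w3b.png

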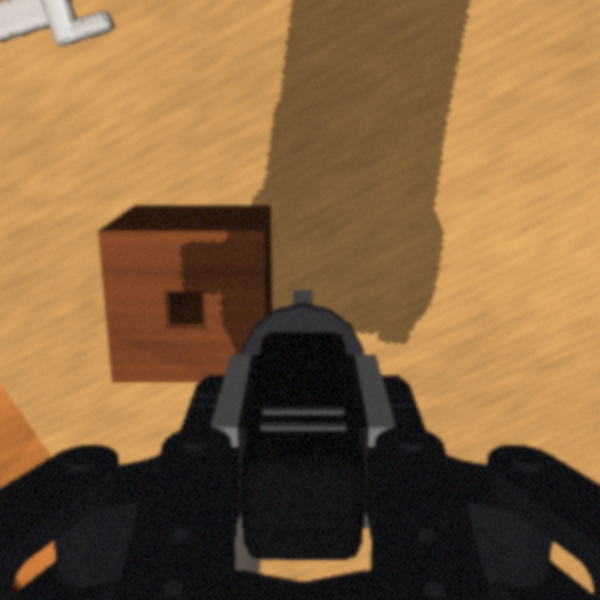

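The blade hangs at (303,297), with its 7 mm width across the picture. So its thin axis lies along the brake's x, as needed. I'll go over the plate between the slots and touch it to calibrate the tip height.

```bash
python3 -m inch '[[0,0.06,0,0,0,0,0],[0,0.12,0,0,0,0.28,0],[-0.01,0.18,0,0,0,0.28,0],[-0.02,0.24,0,0,0,0.28,0],[-0.025,0.3,0,0,0,0.28,0],[-0.025,0.3115,0,0,0,0.28,0],[-0.025,0.3115,-0.04,0,0,0.28,0],[-0.025,0.3115,-0.06,0,0,0.28,0],[-0.025,0.3115,-0.06,0,0,0.28,0],[-0.025,0.3115,-0.06,0,0,0.28,0]]' 120; python3 -m inch '[[0,0,0,0,0,0,0],[0,0,0,0,0,0,0]]'
python3 - <<'E'
from h import *
im,d,K,T=snap("wrist","w4"); print(manip.read_state()["tool_pos"])
crop("w4","w4b",240,60,400,220,4)
crop("w1","c5",230,55,400,160,4.5)
E
```

```text
t: 15.88
tool_pos: [0.4936, 0.058, 0.1442]
orientation: [[-0.92, 0.393, 0.001], [0.393, 0.92, -0.0], [-0.001, 0.0, -1.0]]
contact_force: [-0.4, -0.2, -1.1]
width: 0.24
finger_force: 117.5
t: 16.12
tool_pos: [0.4931, 0.059, 0.144]
orientation: [[-0.92, 0.391, 0.001], [0.391, 0.92, 0.0], [-0.001, 0.001, -1.0]]
contact_force: [-0.5, 0.0, -0.5]
width: 0.245
finger_force: 117.5
[0.49301704 0.05907229 0.14388319]
```

View pics/w4b.png

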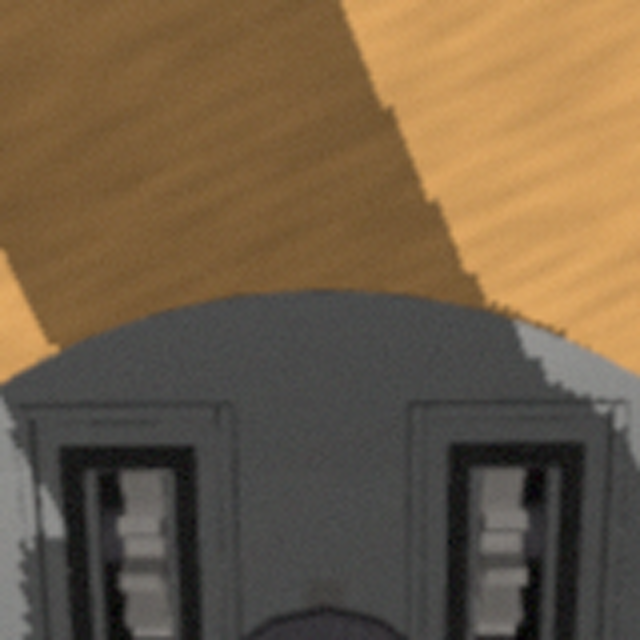

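The slots sit symmetrically about the tool (seal centres at u 131 and 517, tool at 324) and the yaw matches. Next is the touch.

```bash
python3 -m inch '[[0,0,-0.004,0,0,0,0],[0,0,-0.007,0,0,0,0],[0,0,-0.007,0,0,0,0]]'|egrep 'pos|cont'; for k in 1 2 3 4 ; do python3 -m inch '[[0,0,-0.001,0,0,0,0],[0,0,-0.0015,0,0,0,0]]' |egrep 'pos|cont'; done
```

```text
tool_pos: [0.4924, 0.059, 0.1359]
contact_force: [0.7, -0.2, -1.1]
tool_pos: [0.4927, 0.0591, 0.1348]
contact_force: [-0.3, -0.4, -1.4]
tool_pos: [0.4926, 0.059, 0.1332]
contact_force: [0.6, 0.2, -1.6]
tool_pos: [0.4929, 0.059, 0.1322]
contact_force: [-1.3, -0.3, 5.5]
tool_pos: [0.4932, 0.059, 0.1317]
contact_force: [-4.5, -1.9, 18.9]
```

Contact at TCP z 0.1325, so the tip is 78.5 mm below the TCP. Now into slot_a at its outer end, below tooth-tip height, clear of the teeth.

```bash
python3 -m inch '[[0,0,0.02,0,0,0,0],[0,0.0395,0.02,0,0,0,0],[-0.0007,0.0395,0.02,0,0,0,0],[-0.0007,0.0395,0.02,0,0,0,0],[-0.0007,0.0395,0.008,0,0,0,0],[-0.0007,0.0395,0,0,0,0,0],[-0.0007,0.0395,-0.004,0,0,0,0],[-0.0007,0.0395,-0.0075,0,0,0,0],[-0.0007,0.0395,-0.0075,0,0,0,0]]'; for k in 1 2 3; do python3 -m inch '[[0.0018,-0.0008,0,0,0,0,0],[0.0037,-0.0016,0,0,0,0,0],[0.0055,-0.0024,0,0,0,0,0]]' |egrep 'pos|cont'; done
```

```text
t: 18.68
tool_pos: [0.4919, 0.0985, 0.1226]
orientation: [[-0.92, 0.391, -0.0], [0.391, 0.92, -0.0], [0.0, -0.0, -1.0]]
contact_force: [0.9, 0.8, -1.9]
width: 0.238
finger_force: 117.6
tool_pos: [0.4977, 0.0962, 0.123]
contact_force: [-0.8, 0.2, -0.9]
tool_pos: [0.5018, 0.0942, 0.1226]
contact_force: [-4.9, 2.1, 2.4]
tool_pos: [0.5085, 0.0913, 0.1227]
contact_force: [-3.1, 2.3, -0.1]
```

```bash
for k in 1 2 3; do python3 -m inch '[[0.0018,-0.0008,0,0,0,0,0],[0.0037,-0.0016,0,0,0,0,0]]' |egrep 'pos|cont'; done
```

```text
tool_pos: [0.5119, 0.0898, 0.1224]
contact_force: [-3.8, 2.5, -2.8]
tool_pos: [0.5158, 0.0879, 0.1226]
contact_force: [-3.6, 1.1, -2.3]
tool_pos: [0.5213, 0.086, 0.1234]
contact_force: [1.7, 0.5, -0.9]
```

```bash
python3 -m inch '[[0,0,0.006,0,0,0,0],[0,0,0.013,0,0,0,0],[-0.0276,0.012,0.013,0,0,0,0],[-0.0276,0.012,0.013,0,0,0,0],[-0.0276,0.012,0.006,0,0,0,0],[-0.0276,0.012,0,0,0,0,0],[-0.0276,0.012,0,0,0,0,0]]'|egrep 'pos|cont'; for k in 1 2 3 4 5 6 7; do python3 -m inch '[[0.0009,-0.0004,0,0,0,0,0],[0.0018,-0.0008,0,0,0,0,0]]' |egrep 'pos|cont'; done
```

```text
tool_pos: [0.4919, 0.0982, 0.122]
contact_force: [0.0, -0.3, -1.7]
tool_pos: [0.4941, 0.0976, 0.1229]
contact_force: [-0.2, -0.7, -0.9]
tool_pos: [0.4957, 0.097, 0.1229]
contact_force: [-0.1, -0.2, -1.3]
tool_pos: [0.497, 0.0964, 0.1227]
contact_force: [-2.2, 1.2, -0.1]
tool_pos: [0.4981, 0.0959, 0.1226]
contact_force: [-5.0, 1.6, 2.7]
tool_pos: [0.5, 0.095, 0.1227]
contact_force: [-3.9, 2.8, 1.7]
tool_pos: [0.5026, 0.0938, 0.1228]
contact_force: [-3.9, 2.1, 1.1]
tool_pos: [0.5048, 0.0929, 0.1228]
contact_force: [-2.4, 1.7, 1.1]
```

```bash
for k in 1 2 3 4; do python3 -m inch '[[0.0005,-0.0002,0,0,0,0,0],[0.0009,-0.0004,0,0,0,0,0]]' |egrep 'pos|cont'; done
```

```text
tool_pos: [0.5057, 0.0925, 0.1228]
contact_force: [-2.4, 1.2, 1.3]
tool_pos: [0.5064, 0.0922, 0.1228]
contact_force: [-2.7, 1.6, 1.4]
tool_pos: [0.5074, 0.0918, 0.1228]
contact_force: [-2.9, 2.2, 1.4]
tool_pos: [0.5082, 0.0914, 0.1228]
contact_force: [-3.3, 2.4, 1.4]
```

```bash
for k in 1 2 3 4 5 6 7; do python3 -m inch '[[0.0009,-0.0004,0,0,0,0,0],[0.0018,-0.0008,0,0,0,0,0]]' |egrep 'pos|cont'; done
```

```text
tool_pos: [0.509, 0.0911, 0.1226]
contact_force: [-7.1, 3.6, 4.0]
tool_pos: [0.5096, 0.0908, 0.1226]
contact_force: [-10.5, 3.9, 7.7]
tool_pos: [0.5103, 0.0906, 0.1225]
contact_force: [-13.8, 6.3, 10.8]
tool_pos: [0.5123, 0.0901, 0.1222]
contact_force: [-11.8, 8.0, 4.1]
tool_pos: [0.5139, 0.0891, 0.1219]
contact_force: [-11.3, 7.5, 3.8]
tool_pos: [0.5157, 0.0882, 0.1218]
contact_force: [-10.5, 7.6, 3.3]
tool_pos: [0.5176, 0.0874, 0.1217]
contact_force: [-10.8, 7.3, 1.1]
```

The wheel locked (force rose at x 0.509), but then the tool slipped in the grip and tilted. I'll ease back, lift out and look at the tilt.

```bash
python3 -m inch '[[-0.0009,0.0004,0,0,0,0,0],[-0.0012,0.0005,0,0,0,0,0],[-0.0012,0.0005,0.008,0,0,0,0],[-0.0012,0.0005,0.03,0,0,0,0],[-0.0012,0.0005,0.08,0,0,0,0],[-0.0012,0.0005,0.08,0,0,0,0],[-0.0012,0.0005,0.08,0,0,0,0]]'
python3 - <<'E'
from h import *
snap("wrist","w5");snap("scene","s5"); snap("top","t5")
a=load("w5")[0][150:350,220:420]; b=load("w3")[0][150:350,220:420]
cv2.imwrite("pics/c6.png",cv2.resize(np.hstack([b,a]),None,fx=2,fy=2))
_,_,K,T=load("s5"); p=np.linalg.inv(T)@np.array([.519,.087,.17,1]); u,v=K[0,2]-K[0,0]*p[0]/p[2],K[1,2]+K[1,1]*p[1]/p[2]; print(u,v)
crop("s5","c7",int(u)-60,int(v)-50,int(u)+60,int(v)+50,6)
E
```

```text
t: 26.8
tool_pos: [0.52, 0.0859, 0.2027]
orientation: [[-0.92, 0.391, 0.001], [0.391, 0.92, -0.0], [-0.001, 0.001, -1.0]]
contact_force: [-0.2, -0.9, -2.3]
width: 0.242
finger_force: 118.2
384.6740146995412 177.0166986707059
```

View pics/c6.png

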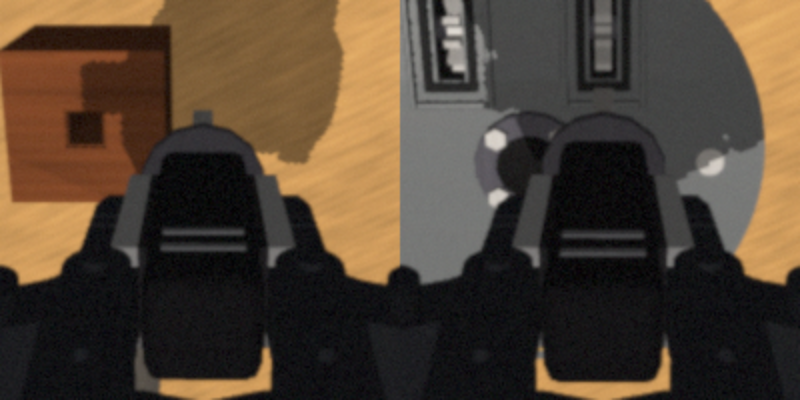

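View pics/c7.png

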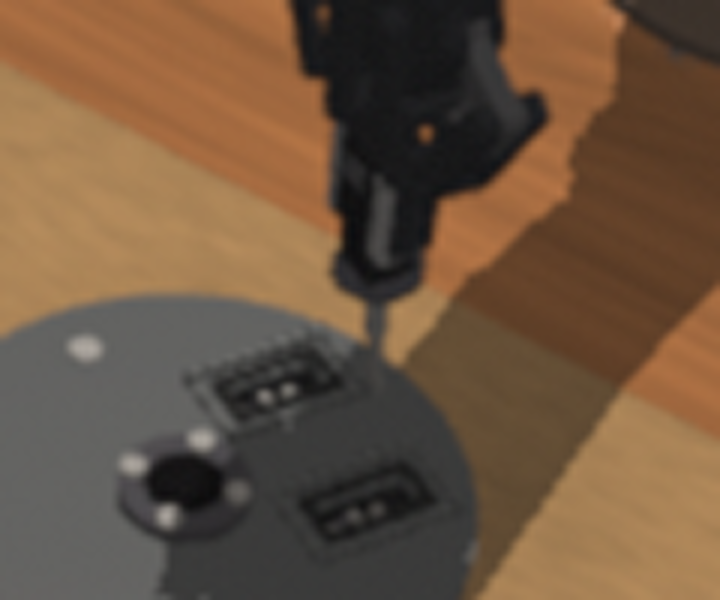

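Low resolution, but the collar is at (376,277) and the tip at about (378,358). I'll compare these with the positions predicted for several tilt angles.

Run:
```python
from h import *
R=manip.read_state()["orientation"]; p0=manip.read_state()["tool_pos"]
def proj(fn,X):
    _,_,K,T=load(fn); p=np.linalg.inv(T)@np.r_[X,1]; return np.array([K[0,2]-K[0,0]*p[0]/p[2],K[1,2]+K[1,1]*p[1]/p[2]])
u0,v0=384-60,177-50
for f in (0,.05,.1,.15,.2):
    ax=lambda l,x=0:p0+R@np.array([l*np.sin(f)+x*np.cos(f),0,-.0187+l*np.cos(f)-x*np.sin(f)])
    print(f,"c7 collar",((proj("s5",ax(.0372))-[u0,v0])*6).round(),"tip",((proj("s5",ax(.0975))-[u0,v0])*6).round(),
     "w collar edge",(proj("w5",ax(.0372,.017))-[220,150])*2,"w tip",(proj("w5",ax(.0975,.0015))-[220,150])*2, "handletop", (proj("w5",ax(-.0275,.011))-[220,150])*2,(proj("w5",ax(-.0275,-.011))-[220,150])*2)
```

```text
0 c7 collar [365. 272.] tip [349. 391.] w collar edge [201.230873  120.9589196] w tip [201.32701885 107.66435004] handletop [201.09605836 275.56717332] [201.18027679 381.69997717]
0.05 c7 collar [370. 270.] tip [360. 387.] w collar edge [201.22504006 115.48523458] w tip [201.31888293  95.02247578] handletop [201.09981894 284.3181151 ] [201.18673925 385.58009205]
0.1 c7 collar [374. 268.] tip [372. 382.] w collar edge [201.21907549 110.19802675] w tip [201.31046096  82.42997771] handletop [201.10393154 292.96951558] [201.19316149 388.99505076]
0.15 c7 collar [379. 266.] tip [383. 377.] w collar edge [201.21298319 105.10870872] w tip [201.30174227  69.88218164] handletop [201.10837782 301.48215292] [201.19951983 391.94346864]
0.2 c7 collar [383. 264.] tip [395. 371.] w collar edge [201.20676744 100.22934484] w tip [201.29271512  57.37494215] handletop [201.11313725 309.81772983] [201.20579201 394.42653235]
```

The tilt is about 0.115 rad. I'll turn the gripper so the tool is vertical again and go to slot_b's outer end.

```bash
python3 -m inch '[[0,0,0,-0.32,-0.76,0,0],[-0.053,-0.0551,0,-0.32,-0.76,0,0],[-0.053,-0.0551,0,-0.32,-0.76,0,0],[-0.053,-0.0551,-0.045,-0.32,-0.76,0,0],[-0.053,-0.0551,-0.0525,-0.32,-0.76,0,0],[-0.053,-0.0551,-0.0525,-0.32,-0.76,0,0]]'
python3 - <<'E'
from h import *
snap("wrist","w6");crop("w6","c8",240,100,400,220,5)
E
```

```text
t: 27.7
tool_pos: [0.4666, 0.0311, 0.1501]
orientation: [[-0.914, 0.391, 0.104], [0.388, 0.92, -0.046], [-0.114, -0.001, -0.994]]
contact_force: [0.8, 0.2, -1.1]
width: 0.247
finger_force: 118.0
```

View pics/c8.png

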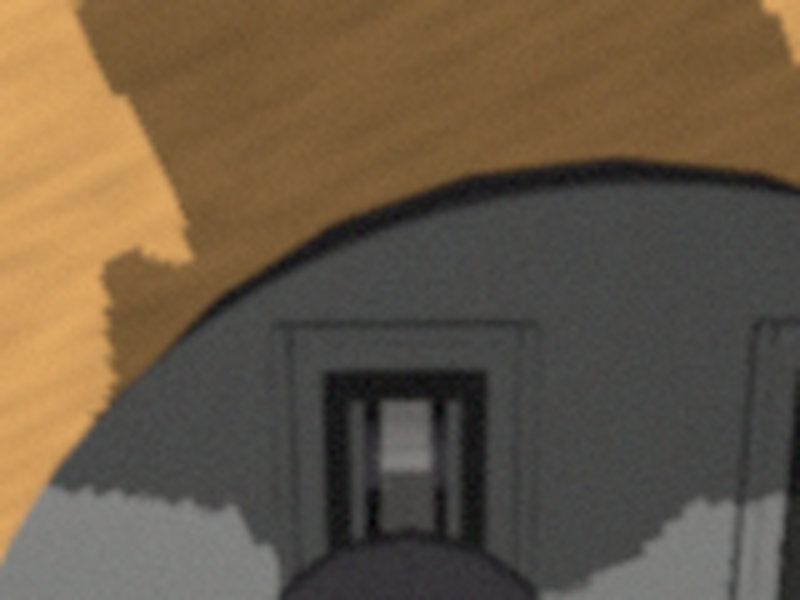

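The blade (dark, below v 472) is centred on slot_b at u 405. Inserting and sweeping gently.

```bash
python3 -m inch '[[0,0,-0.012,0,0,0,0],[0,0,-0.019,0,0,0,0],[0,0,-0.023,0,0,0,0],[0,0,-0.027,0,0,0,0],[0,0,-0.027,0,0,0,0]]'|egrep 'pos|cont'; for k in 1 2 3 4 5; do python3 -m inch '[[0.0018,-0.0008,0,0,0,0,0],[0.0037,-0.0016,0,0,0,0,0]]' |egrep 'pos|cont'; done
```

```text
tool_pos: [0.4664, 0.0311, 0.1231]
contact_force: [-0.8, -0.5, -1.9]
tool_pos: [0.4705, 0.0296, 0.1235]
contact_force: [-2.5, 1.3, -0.4]
tool_pos: [0.473, 0.0282, 0.1231]
contact_force: [-5.4, 2.3, 2.2]
tool_pos: [0.4775, 0.0263, 0.1232]
contact_force: [-4.4, 1.6, 2.3]
tool_pos: [0.4814, 0.0247, 0.1232]
contact_force: [-3.4, 2.1, -1.2]
tool_pos: [0.4847, 0.0231, 0.123]
contact_force: [-4.4, 2.2, -2.3]
```

```bash
for k in 1 2 3; do python3 -m inch '[[0.0018,-0.0008,0,0,0,0,0],[0.0028,-0.0012,0,0,0,0,0]]' |egrep 'pos|cont'; done;  python3 -m inch '[[0,0,0.006,0,0,0,0],[0,0,0.013,0,0,0,0],[-0.0269,0.0116,0.013,0,0,0,0],[-0.0269,0.0116,0.013,0,0,0,0],[-0.0269,0.0116,0.006,0,0,0,0],[-0.0269,0.0116,0,0,0,0,0],[-0.0269,0.0116,0,0,0,0,0]]'|egrep 'pos|cont'; for k in 1 2 3 4 5 6; do python3 -m inch '[[0.0009,-0.0004,0,0,0,0,0],[0.0018,-0.0008,0,0,0,0,0]]' |egrep 'pos|cont'; done
```

```text
tool_pos: [0.4881, 0.0218, 0.1233]
contact_force: [-2.8, 0.5, -0.7]
tool_pos: [0.4921, 0.0205, 0.1239]
contact_force: [-1.2, 0.7, -1.1]
tool_pos: [0.4939, 0.0194, 0.1235]
contact_force: [-0.2, 0.4, -1.7]
tool_pos: [0.4664, 0.0308, 0.1226]
contact_force: [-0.4, 0.7, -0.9]
tool_pos: [0.4685, 0.0303, 0.1233]
contact_force: [-1.4, 0.7, 0.0]
tool_pos: [0.4693, 0.0299, 0.1231]
contact_force: [-4.3, 2.2, 2.8]
tool_pos: [0.4707, 0.0293, 0.1232]
contact_force: [-8.0, 3.3, 8.0]
tool_pos: [0.4725, 0.0287, 0.1236]
contact_force: [-10.4, 3.7, 15.9]
tool_pos: [0.4751, 0.0277, 0.1243]
contact_force: [-9.0, 2.1, 19.7]
tool_pos: [0.4786, 0.0263, 0.1249]
contact_force: [-4.8, -1.0, 15.9]
```

The blade rode up onto a tooth tip on the second sweep (fz 20 N). I'll lift out and look at the tooth phase.

```bash
python3 -m inch '[[0,0,0.015,0,0,0,0],[0,0,0.04,0,0,0,0],[0.05,-0.0,0.05,0,0,0,0],[0.05,0.02,0.05,0,0,0,0],[0.05,0.02,0.05,0,0,0,0],[0.05,0.02,0.05,0,0,0,0]]'
python3 - <<'E'
from h import *
snap("wrist","w7")
im=load("w7")[0][60:320,200:440]
cv2.imwrite("pics/c9.png",cv2.resize(cv2.convertScaleAbs(im,alpha=1.5,beta=20),None,fx=2.3,fy=2.3,interpolation=cv2.INTER_CUBIC))
E
```

```text
t: 33.5
tool_pos: [0.527, 0.0456, 0.1731]
orientation: [[-0.914, 0.391, 0.106], [0.388, 0.92, -0.045], [-0.115, -0.0, -0.993]]
contact_force: [-0.5, -0.2, -0.1]
width: 0.241
finger_force: 118.0
```

View pics/c9.png

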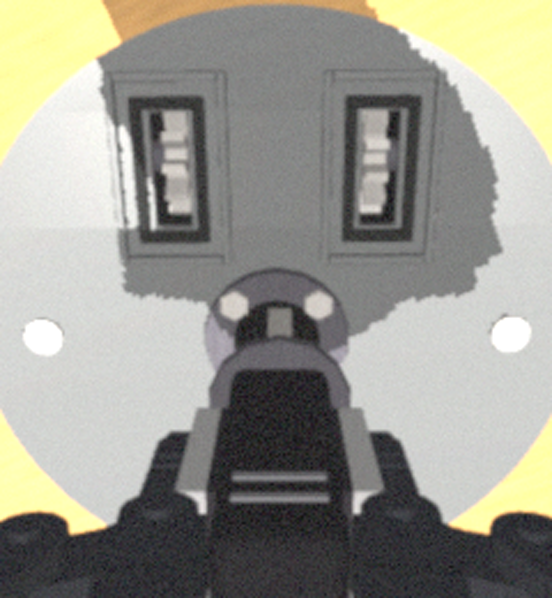

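The picture shows both wheels with similar tooth patterns (bright tooth top near v 155–158) and the blade tip clear at (281,322). I'll compare tooth profiles numerically.

```bash
cat >> h.py <<'E'
H=np.array([.5499,.0346]);XD=np.array([.9198,-.3923]);YD=np.array([.3923,.9198])
def b2w(x,y,z): return np.r_[H+x*XD+y*YD,z]
def proj(fn,X):
    _,_,K,T=load(fn); p=np.linalg.inv(T)@np.r_[X,1]; return np.array([K[0,2]-K[0,0]*p[0]/p[2],K[1,2]+K[1,1]*p[1]/p[2]])
def prof(fn,y0,z=.047):
    im=cv2.cvtColor(load(fn)[0],cv2.COLOR_BGR2GRAY).astype(np.float32)
    xs=np.arange(-20,20.1,.5); out=[]
    for x in xs:
        uv=np.array([proj(fn,b2w(-.062+x/1e3,y0+yy,z)) for yy in(-.002,-.001,0,.001,.002)],np.float32)
        out.append(cv2.remap(im,uv[:,:1].copy(),uv[:,1:].copy(),1).mean())
    return xs,np.array(out)
E
python3 - <<'E'
from h import *
for fn in("w1","w7"):
  for n,y in(("a",.036),("b",-.036)):
    xs,p=prof(fn,y); print(fn,n,p[::2].round().astype(int).tolist())
P=cloud("w7")
def dprof(fn,y0):
    P=cloud(fn).reshape(-1,3); xy=P[:,:2]-H; x=xy@XD*1e3+62; y=xy@YD*1e3-y0*1e3; z=P[:,2]*1e3
    m=(abs(y)<3)&(abs(x)<19)&(z<56); o=np.argsort(x[m]); return [(round(float(a),0),round(float(b))) for a,b in zip(x[m][o],z[m][o])]
for fn in("w1","w7"):
  for y in(.036,-.036):
    d=dict();[d.setdefault(a,[]).append(b) for a,b in dprof(fn,y)]; print(fn,y,{int(k):int(np.median(v)) for k,v in d.items()})
E
```

```text
w1 a [100, 125, 144, 142, 148, 152, 153, 152, 151, 152, 159, 180, 186, 171, 122, 100, 129, 190, 212, 215, 167, 135, 181, 199, 196, 174, 159, 147, 137, 131, 128, 124, 123, 122, 121, 125, 124, 118, 106, 75, 53]
w1 b [73, 97, 102, 98, 92, 93, 93, 93, 93, 93, 93, 96, 107, 109, 107, 85, 72, 82, 108, 115, 114, 95, 81, 98, 111, 112, 108, 98, 92, 91, 92, 92, 92, 93, 94, 95, 99, 101, 102, 92, 63]
w7 a [54, 86, 99, 99, 98, 98, 94, 91, 90, 98, 109, 122, 127, 125, 107, 99, 114, 119, 118, 100, 81, 81, 96, 115, 120, 115, 103, 99, 101, 102, 104, 104, 102, 102, 107, 113, 106, 64, 26, 14, 20]
w7 b [35, 72, 102, 106, 107, 108, 107, 106, 111, 117, 118, 106, 88, 84, 105, 122, 125, 121, 92, 92, 118, 126, 126, 121, 110, 100, 98, 98, 97, 98, 102, 107, 110, 114, 119, 122, 112, 76, 36, 17, 17]
w1 0.036 {-18: 37, -17: 40, -16: 39, -15: 39, -14: 39, -13: 37, -12: 37, -11: 36, -10: 44, -9: 45, -8: 45, -7: 46, -6: 45, -5: 41, -4: 39, -3: 39, -2: 38, -1: 39, 0: 39, 1: 45, 2: 47, 3: 46, 4: 47, 5: 37, 6: 37, 7: 37, 8: 38, 9: 39, 10: 40, 11: 42, 12: 43, 13: 43, 14: 42, 16: 33, 17: 33, 18: 34, 19: 34}
w1 -0.036 {-19:
[... 204 characters left out ...]
6, 7: 37, 8: 37, 9: 38, 10: 39, 11: 41, 12: 42, 13: 42, 14: 42, 15: 41, 16: 41, 17: 33, 18: 34, 19: 34}
w7 0.036 {-18: 38, -17: 39, -16: 40, -15: 39, -14: 38, -13: 38, -12: 38, -11: 37, -10: 35, -9: 37, -8: 45, -7: 46, -6: 46, -5: 42, -4: 41, -3: 38, -2: 38, -1: 39, 0: 39, 1: 42, 2: 47, 3: 47, 4: 46, 5: 47, 8: 38, 9: 38, 10: 40, 11: 41, 12: 42, 13: 42, 14: 42, 15: 41, 17: 34, 18: 34, 19: 33}
w7 -0.036 {-18: 38, -17: 37, -16: 37, -15: 37, -14: 36, -13: 35, -12: 35, -11: 43, -10: 44, -9: 44, -8: 44, -7: 43, -6: 39, -5: 38, -4: 38, -3: 39, -2: 39, -1: 44, 0: 47, 1: 47, 2: 47, 3: 47, 4: 39, 5: 38, 6: 38, 7: 38, 8: 40, 9: 43, 10: 43, 11: 44, 12: 44, 13: 43, 15: 36, 16: 36, 17: 36, 18: 37, 19: 37}
```

Depth resolves the teeth well. Wheel a's teeth stand at 3.5 and -7 mm, so it is locked (expected 3.8 and -7.5). Wheel b reads -0.107 modulo one tooth. Next is the tool's pose in the grip.

Run:
```python
from h import *
np.set_printoptions(precision=1,suppress=True)
for fn in("w3","w5","w7"):
    im,d,K,T=load(fn); P=cloud(fn)
    Tc=np.array(vision.camera_model("wrist")["T_tool_cam"]); W=T@np.linalg.inv(Tc)
    L=(P-W[:3,3])@W[:3,:3]
    print(fn,[ (v,(L[v,316:328].reshape(-1,3)*1e3).mean(0).round(1).tolist()) for v in range(184,252,4)])
```

```text
w3 [(184, [-13.5, 0.2, 204.7]), (188, [-18.1, 0.2, 204.3]), (192, [-22.8, 0.2, 204.6]), (196, [-27.5, 0.2, 204.5]), (200, [-32.3, 0.2, 204.8]), (204, [-37.2, 0.2, 205.1]), (208, [-5.0, 0.1, 93.3]), (212, [17.3, 0.1, 19.0]), (216, [15.7, 0.1, 17.2]), (220, [13.5, 0.1, 17.0]), (224, [11.2, 0.1, 17.0]), (228, [11.7, 0.1, 10.2]), (232, [11.5, 0.1, 5.3]), (236, [11.6, 0.1, 0.2]), (240, [11.6, 0.1, -4.6]), (244, [11.6, 0.1, -9.0]), (248, [11.5, 0.1, -13.1])]
w5 [(184, [-7.2, 0.2, 179.1]), (188, [-16.6, 0.2, 198.6]), (192, [-6.7, 0.1, 146.1]), (196, [6.8, 0.1, 85.9]), (200, [5.5, 0.1, 79.8]), (204, [6.8, -0.0, 66.4]), (208, [20.5, 0.1, 16.2]), (212, [18.3, 0.1, 16.1]), (216, [16.0, 0.1, 16.4]), (220, [14.8, 0.1, 13.4]), (224, [14.5, 0.1, 8.6]), (228, [14.1, 0.1, 4.2]), (232, [13.7, 0.1, -0.1]), (236, [13.5, 0.1, -4.3]), (240, [13.0, 0.1, -7.8]), (244, [12.8, 0.1, -11.7]), (248, [12.4, 0.1, -14.9])]
w7 [(184, [9.0, 0.1, 114.0]), (188, [5.5, 0.1, 114.3]), (192, [2.1, 0.1, 114.3]), (196, [8.5, 0.1, 80.1]), (200, [7.3, 0.1, 74.0]), (204, [6.3, 0.1, 68.0]), (208, [20.5, 0.1, 16.1]), (212, [18.4, 0.1, 15.8]), (216, [16.1, 0.1, 15.9]), (220, [14.9, 0.1, 13.1]), (224, [14.6, 0.1, 8.2]), (228, [14.2, 0.1, 3.9]), (232, [13.7, 0.1, -0.1]), (236, [13.4, 0.1, -4.0]), (240, [13.1, 0.1, -8.0]), (244, [12.7, 0.1, -11.4]), (248, [12.4, 0.1, -14.9])]
```

The tool still sits at about 0.09 rad in the grip, nearly vertical after my correction, and the tip is under the TCP. Wheel b is one small push short of locked. I'll insert in the gap at x=-3.5 mm.

```bash
python3 -m inch '[[-0.0523,-0.0188,0,0,0,0,0],[-0.0523,-0.0188,-0.023,0,0,0,0],[-0.0523,-0.0188,-0.023,0,0,0,0],[-0.0523,-0.0188,-0.035,0,0,0,0],[-0.0523,-0.0188,-0.042,0,0,0,0],[-0.0523,-0.0188,-0.047,0,0,0,0],[-0.0523,-0.0188,-0.051,0,0,0,0],[-0.0523,-0.0188,-0.051,0,0,0,0]]'|egrep 'pos|cont'; for k in 1 2 3 ; do python3 -m inch '[[0.0005,-0.0002,0,0,0,0,0],[0.0009,-0.0004,0,0,0,0,0]]' |egrep 'pos|cont'; done
```

```text
tool_pos: [0.475, 0.0275, 0.122]
contact_force: [-0.5, -0.3, -1.7]
tool_pos: [0.4762, 0.0272, 0.1225]
contact_force: [0.5, 0.3, -0.4]
tool_pos: [0.477, 0.0268, 0.1224]
contact_force: [0.1, 1.0, -1.2]
tool_pos: [0.4774, 0.0265, 0.1222]
contact_force: [-1.5, 0.8, 1.2]
```

```bash
for k in 1 2 3 ; do python3 -m inch '[[0.0005,-0.0002,0,0,0,0,0],[0.0009,-0.0004,0,0,0,0,0]]' |egrep 'pos|cont'; done
```

```text
tool_pos: [0.4782, 0.0261, 0.1222]
contact_force: [-3.1, 2.2, 0.5]
tool_pos: [0.4794, 0.0256, 0.1222]
contact_force: [-2.6, 0.7, 0.3]
tool_pos: [0.4803, 0.0252, 0.1222]
contact_force: [-4.7, 2.1, -0.1]
```

```bash
for k in 1 2 3; do python3 -m inch '[[0.0005,-0.0002,0,0,0,0,0],[0.0009,-0.0004,0,0,0,0,0]]' |egrep 'pos|cont'; done
```

```text
tool_pos: [0.4807, 0.0251, 0.1221]
contact_force: [-5.7, 3.6, 1.6]
tool_pos: [0.481, 0.0249, 0.122]
contact_force: [-7.4, 4.5, 5.0]
tool_pos: [0.4814, 0.0248, 0.1219]
contact_force: [-9.3, 4.9, 6.5]
```

```bash
python3 -m inch '[[-0.0014,0.0006,0,0,0,0,0],[-0.0023,0.001,0,0,0,0,0],[-0.0023,0.001,0.015,0,0,0,0],[-0.0023,0.001,0.05,0,0,0,0],[0.0442,0.0224,0.051,0,0,0,0],[0.0442,0.0224,0.051,0,0,0,0],[0.0442,0.0224,0.051,0,0,0,0]]'|egrep 'pos|cont'
cat >> h.py <<'E'
def teeth(fn):
    P=cloud(fn).reshape(-1,3); xy=P[:,:2]-H; z=P[:,2]*1e3
    for n,y0 in(("a",.036),("b",-.036)):
        x=xy@XD*1e3+62; y=(xy@YD-y0)*1e3; m=(abs(y)<3)&(abs(x)<19)&(z<56); k=np.round(x[m]); print(n,{int(i):int(np.median(z[m][k==i])) for i in np.unique(k)})
        g=m&(z>45)&(abs(x)<9); th=np.arctan2(x[g],z[g]-26); r=np.hypot(x[g],z[g]-26); th=th[r>20.5]
        ph=np.angle(np.exp(1j*12*th).mean())/12; print("   q mod .524:",round(((ph-.175)+.262)%.5236-.262,3))
def toolpose(fn):
    d=load(fn)[1];T=load(fn)[3]; W=T@np.linalg.inv(np.array(vision.camera_model("wrist")["T_tool_cam"]))
    L=((cloud(fn)-W[:3,3])@W[:3,:3])[:,316:328].mean(1)*1e3
    g=[v for v in range(218,252) if 9<L[v,0]<18 and -16<L[v,2]<10]; print("tilt",np.polyfit(L[g,2],L[g,0],1),"collar",L[210:216,2])
E
python3 - <<'E'
from h import *
for f in("w1","w7"): teeth(f)
snap("wrist","w8"); print("now"); teeth("w8"); toolpose("w8")
E
```

```text
tool_pos: [0.5275, 0.0457, 0.173]
contact_force: [-0.7, 0.0, -1.7]
a {-18: 37, -17: 39, -16: 39, -15: 38, -14: 38, -13: 37, -12: 36, -11: 35, -10: 44, -9: 45, -8: 45, -7: 46, -6: 44, -5: 41, -4: 39, -3: 38, -2: 38, -1: 39, 0: 39, 1: 45, 2: 46, 3: 46, 4: 46, 5: 37, 6: 36, 7: 36, 8: 37, 9: 39, 10: 40, 11: 42, 12: 43, 13: 42, 14: 41, 16: 32, 17: 33, 18: 34, 19: 34}
   q mod .524: -0.023
b {-19: 29, -18: 30, -17: 38, -16: 39, -15: 40, -14: 39, -13: 38, -12: 37, -11: 36, -10: 36, -9: 35, -8: 45, -7: 45, -6: 45, -5: 45, -4: 42, -3: 39, -2: 38, -1: 39, 0: 38, 1: 38, 2: 44, 3: 47, 4: 46, 5: 46, 6: 46, 7: 37, 8: 37, 9: 37, 10: 39, 11: 40, 12: 41, 13: 42, 14: 42, 15: 41, 16: 40, 17: 32, 18: 33, 19: 33}
   q mod .524: 0.018
a {-18: 38, -17: 38, -16: 39, -15: 39, -14: 38, -13: 38, -12: 37, -11: 36, -10: 34, -9: 36, -8: 45, -7: 45, -6: 46, -5: 42, -4: 40, -3: 38, -2: 38, -1: 38, 0: 38, 1: 42, 2: 46, 3: 46, 4: 46, 5: 46, 8: 37, 9: 38, 10: 39, 11: 40, 12: 41, 13: 42, 14: 41, 15: 40, 17: 34, 18: 33, 19: 33}
   q mod .524: -0.011
b {-18: 38, -17: 37, -16: 37, -15: 37, -14: 35, -13: 35, -12: 34, -11: 
[... 255 characters left out ...]
{-18: 37, -17: 39, -16: 40, -15: 39, -14: 39, -13: 38, -12: 37, -11: 35, -10: 35, -9: 36, -8: 40, -7: 46, -6: 45, -5: 44, -4: 40, -3: 38, -2: 39, -1: 39, 0: 39, 1: 41, 2: 45, 3: 46, 4: 46, 5: 46, 8: 37, 9: 38, 10: 39, 11: 40, 12: 42, 13: 41, 14: 41, 17: 33, 18: 33, 19: 33}
   q mod .524: -0.02
b {-17: 38, -16: 38, -15: 39, -14: 39, -13: 39, -12: 37, -11: 36, -10: 35, -9: 36, -8: 43, -7: 46, -6: 45, -4: 42, -3: 38, -2: 38, -1: 38, 0: 38, 1: 39, 2: 44, 3: 46, 4: 46, 5: 46, 6: 46, 8: 37, 9: 37, 10: 39, 11: 40, 12: 41, 13: 42, 14: 41, 15: 41, 16: 39, 18: 33, 19: 33}
   q mod .524: 0.01
tilt [ 0.08566131 13.79668992] collar [16.00338303 15.83202959 15.77853777 15.86685534 15.68290519 15.79702873]
```

Both wheels read 0 modulo one tooth and both hit their stops, so they are locked. Backing off star_b: insert at x=+8 mm and push 12 mm outward.

```bash
python3 -m inch '[[-0.0421,-0.0232,0,0,0,0,0],[-0.0421,-0.0232,-0.023,0,0,0,0],[-0.0421,-0.0232,-0.023,0,0,0,0],[-0.0421,-0.0232,-0.035,0,0,0,0],[-0.0421,-0.0232,-0.043,0,0,0,0],[-0.0421,-0.0232,-0.048,0,0,0,0],[-0.0421,-0.0232,-0.0517,0,0,0,0],[-0.0421,-0.0232,-0.0517,0,0,0,0]]'|egrep 'pos|cont'; for k in 1 2 3 4; do python3 -m inch '[[-0.0014,0.0006,0,0,0,0,0],[-0.0027,0.0012,0,0,0,0,0]]' |egrep 'pos|cont'; done
python3 -m inch '[[0.0009,-0.0004,0,0,0,0,0],[0.0009,-0.0004,0.015,0,0,0,0],[0.0009,-0.0004,0.05,0,0,0,0],[0.053,0.0183,0.052,0,0,0,0],[0.053,0.0183,0.052,0,0,0,0],[0.053,0.0183,0.052,0,0,0,0]]'|egrep 'pos|cont'
python3 - <<'E'
from h import *
snap("wrist","w9"); teeth("w9"); toolpose("w9")
E
```

```text
tool_pos: [0.4856, 0.0231, 0.1215]
contact_force: [2.2, -0.2, -1.1]
tool_pos: [0.4831, 0.0241, 0.1219]
contact_force: [3.3, -1.9, -0.7]
tool_pos: [0.4803, 0.0254, 0.1221]
contact_force: [2.5, -3.0, 1.6]
tool_pos: [0.4772, 0.0268, 0.1217]
contact_force: [3.5, -3.2, 1.1]
tool_pos: [0.4743, 0.0281, 0.1214]
contact_force: [3.2, -2.2, -2.9]
tool_pos: [0.5258, 0.0463, 0.1724]
contact_force: [-0.3, 0.4, -1.3]
a {-18: 37, -17: 39, -16: 40, -15: 39, -14: 39, -13: 38, -12: 37, -11: 36, -10: 35, -9: 40, -8: 41, -7: 45, -6: 44, -5: 44, -4: 39, -3: 38, -2: 38, -1: 38, 0: 39, 1: 41, 2: 46, 3: 47, 4: 46, 5: 46, 8: 37, 9: 38, 10: 39, 11: 41, 12: 42, 13: 42, 14: 41, 15: 40, 17: 33, 18: 32, 19: 34}
   q mod .524: -0.019
b {-17: 38, -16: 37, -15: 37, -14: 36, -13: 36, -12: 35, -11: 42, -10: 43, -9: 45, -8: 45, -7: 43, -6: 41, -5: 39, -4: 38, -3: 38, -2: 37, -1: 38, 0: 43, 1: 46, 2: 46, 3: 46, 4: 44, 6: 37, 7: 37, 8: 39, 9: 41, 10: 42, 11: 43, 12: 43, 13: 42, 16: 34, 17: 34, 18: 36, 19: 35}
   q mod .524: -0.082
tilt [ 0.08576501 13.81406273] collar [15.98412933 15.46304427 15.91539928 16.06088292 15.84639018 16.24619707]
```

star_b is at -0.606. The second stroke is slightly shorter.

```bash
python3 -m inch '[[-0.0431,-0.0227,0,0,0,0,0],[-0.0431,-0.0227,-0.023,0,0,0,0],[-0.0431,-0.0227,-0.023,0,0,0,0],[-0.0431,-0.0227,-0.035,0,0,0,0],[-0.0431,-0.0227,-0.043,0,0,0,0],[-0.0431,-0.0227,-0.048,0,0,0,0],[-0.0431,-0.0227,-0.052,0,0,0,0],[-0.0431,-0.0227,-0.052,0,0,0,0]]'|egrep 'pos|cont'; for k in 1 2 ; do python3 -m inch '[[-0.0014,0.0006,0,0,0,0,0],[-0.0028,0.0012,0,0,0,0,0],[-0.0043,0.0018,0,0,0,0,0]]' |egrep 'pos|cont'; done
python3 -m inch '[[0.0009,-0.0004,0,0,0,0,0],[0.0009,-0.0004,0.015,0,0,0,0],[0.0009,-0.0004,0.05,0,0,0,0],[0.052,0.019,0.052,0,0,0,0],[0.052,0.019,0.052,0,0,0,0],[0.052,0.019,0.052,0,0,0,0]]'|egrep 'pos|cont'
python3 - <<'E'
from h import *
snap("wrist","w10"); teeth("w10"); toolpose("w10")
E
```

```text
tool_pos: [0.4843, 0.0235, 0.1213]
contact_force: [-0.2, -0.1, -1.0]
tool_pos: [0.4808, 0.0252, 0.1221]
contact_force: [2.8, -1.8, -1.2]
tool_pos: [0.476, 0.0272, 0.1217]
contact_force: [2.8, -1.7, -2.8]
tool_pos: [0.5261, 0.0462, 0.1725]
contact_force: [0.0, -0.4, -1.3]
a {-18: 38, -17: 39, -16: 39, -15: 38, -14: 38, -13: 38, -12: 36, -11: 36, -10: 35, -9: 40, -8: 45, -7: 45, -6: 45, -5: 42, -4: 41, -3: 38, -2: 39, -1: 39, 0: 38, 1: 42, 2: 46, 3: 46, 4: 46, 5: 46, 8: 37, 9: 38, 10: 39, 11: 40, 12: 41, 13: 43, 14: 41, 15: 40, 18: 32, 19: 33}
   q mod .524: -0.004
b {-18: 38, -17: 38, -16: 39, -15: 40, -14: 39, -13: 37, -12: 37, -11: 36, -10: 36, -9: 35, -8: 44, -7: 45, -6: 46, -5: 43, -3: 39, -2: 39, -1: 38, 0: 38, 1: 39, 2: 43, 3: 46, 4: 46, 5: 46, 6: 44, 8: 37, 9: 39, 10: 39, 11: 40, 12: 41, 13: 42, 14: 41, 15: 41, 18: 33, 19: 33}
   q mod .524: 0.004
tilt [ 0.08251284 13.79547027] collar [15.83696848 15.79913407 15.6331364  15.87187477 16.05965157 16.08222296]
```

star_b is done. Now star_a, first stroke.

```bash
python3 -m inch '[[-0.0143,0.0432,0,0,0,0,0],[-0.0143,0.0432,-0.023,0,0,0,0],[-0.0143,0.0432,-0.023,0,0,0,0],[-0.0143,0.0432,-0.035,0,0,0,0],[-0.0143,0.0432,-0.043,0,0,0,0],[-0.0143,0.0432,-0.048,0,0,0,0],[-0.0143,0.0432,-0.052,0,0,0,0],[-0.0143,0.0432,-0.052,0,0,0,0]]'|egrep 'pos|cont'; for k in 1 2 ; do python3 -m inch '[[-0.0016,0.0007,0,0,0,0,0],[-0.0032,0.0014,0,0,0,0,0],[-0.0048,0.002,0,0,0,0,0]]' |egrep 'pos|cont'; done
python3 -m inch '[[0.0009,-0.0004,0,0,0,0,0],[0.0009,-0.0004,0.015,0,0,0,0],[0.0009,-0.0004,0.05,0,0,0,0],[0.0239,-0.0472,0.052,0,0,0,0],[0.0239,-0.0472,0.052,0,0,0,0],[0.0239,-0.0472,0.052,0,0,0,0]]'|egrep 'pos|cont'
python3 - <<'E'
from h import *
snap("wrist","w11"); teeth("w11"); toolpose("w11")
E
```

```text
tool_pos: [0.5135, 0.0892, 0.1214]
contact_force: [0.0, -1.1, -1.1]
tool_pos: [0.5093, 0.0911, 0.1221]
contact_force: [2.4, -2.4, 0.8]
tool_pos: [0.5039, 0.0934, 0.1217]
contact_force: [3.2, -2.7, -0.3]
tool_pos: [0.527, 0.0466, 0.1736]
contact_force: [0.5, 0.6, -1.4]
a {-18: 38, -17: 38, -16: 40, -15: 39, -14: 39, -13: 37, -12: 36, -11: 36, -10: 35, -9: 43, -8: 45, -7: 45, -6: 45, -4: 40, -3: 38, -2: 39, -1: 39, 0: 38, 1: 43, 2: 45, 3: 46, 4: 46, 5: 46, 7: 37, 8: 36, 9: 38, 10: 39, 11: 41, 12: 42, 13: 42, 14: 41, 17: 33, 18: 33, 19: 33}
   q mod .524: -0.02
b {-18: 39, -17: 38, -16: 39, -15: 39, -14: 39, -13: 37, -12: 37, -11: 35, -10: 35, -9: 43, -8: 44, -7: 45, -6: 45, -5: 43, -4: 42, -3: 39, -2: 38, -1: 39, 0: 38, 1: 39, 2: 45, 3: 47, 4: 46, 5: 46, 6: 45, 8: 37, 9: 38, 10: 39, 11: 40, 12: 41, 13: 42, 14: 42, 15: 41, 16: 39, 18: 33, 19: 34}
   q mod .524: 0.001
tilt [ 0.08354469 13.7997589 ] collar [15.71606629 15.92771134 15.77443171 15.79681992 16.25816378 15.88473141]
```

One tooth back. Same stroke again.

```bash
python3 -m inch '[[-0.0143,0.0432,0,0,0,0,0],[-0.0143,0.0432,-0.023,0,0,0,0],[-0.0143,0.0432,-0.023,0,0,0,0],[-0.0143,0.0432,-0.035,0,0,0,0],[-0.0143,0.0432,-0.043,0,0,0,0],[-0.0143,0.0432,-0.048,0,0,0,0],[-0.0143,0.0432,-0.052,0,0,0,0],[-0.0143,0.0432,-0.052,0,0,0,0]]'|egrep 'pos|cont'; for k in 1 2 ; do python3 -m inch '[[-0.0016,0.0007,0,0,0,0,0],[-0.0032,0.0014,0,0,0,0,0],[-0.0048,0.002,0,0,0,0,0]]' |egrep 'pos|cont'; done
python3 -m inch '[[0.0009,-0.0004,0,0,0,0,0],[0.0009,-0.0004,0.015,0,0,0,0],[0.0009,-0.0004,0.05,0,0,0,0],[0.0239,-0.0472,0.052,0,0,0,0],[0.0239,-0.0472,0.052,0,0,0,0],[0.0239,-0.0472,0.052,0,0,0,0]]'|egrep 'pos|cont'
python3 - <<'E'
from h import *
snap("wrist","w12"); teeth("w12"); toolpose("w12"); print(manip.read_state()["t"])
E
```

```text
tool_pos: [0.5136, 0.0891, 0.1215]
contact_force: [0.2, -0.2, -1.0]
tool_pos: [0.5093, 0.0911, 0.1222]
contact_force: [2.6, -3.3, 0.7]
tool_pos: [0.5039, 0.0935, 0.1217]
contact_force: [4.2, -3.2, -0.1]
tool_pos: [0.527, 0.0466, 0.1736]
contact_force: [-0.1, 0.7, -2.1]
a {-18: 38, -17: 38, -16: 40, -15: 40, -14: 39, -13: 38, -12: 36, -11: 35, -10: 35, -9: 44, -8: 45, -7: 45, -6: 45, -4: 40, -3: 38, -2: 38, -1: 38, 0: 38, 1: 40, 2: 46, 3: 47, 4: 46, 5: 46, 7: 37, 8: 37, 9: 38, 10: 39, 11: 41, 12: 42, 13: 42, 14: 41, 17: 32, 18: 33, 19: 34}
   q mod .524: -0.019
b {-18: 39, -17: 38, -16: 40, -15: 39, -14: 39, -13: 38, -12: 37, -11: 36, -10: 35, -9: 43, -8: 44, -7: 46, -6: 46, -5: 43, -4: 42, -3: 38, -2: 38, -1: 39, 0: 39, 1: 40, 2: 43, 3: 47, 4: 47, 5: 46, 6: 45, 7: 38, 8: 37, 9: 37, 10: 39, 11: 39, 12: 42, 13: 42, 14: 41, 15: 41, 16: 40, 18: 33, 19: 34}
   q mod .524: 0.006
tilt [ 0.08526945 13.77431151] collar [15.88340373 15.80345682 15.67473432 15.80423784 16.0305672  16.36084825]
48.175
```

Both are two teeth back. Taking the tool back to the stand, straightened by the last 0.03 rad.

```bash
python3 -m inch '[[0,0,0.02,0,0,0,0],[0,-0.06,0.02,0.08,0.2,0,0],[0,-0.12,0.02,0.08,0.2,0,0],[0,-0.18,0.02,0.08,0.2,0,0],[-0.004,-0.24,0.02,0.08,0.2,0,0],[-0.0084,-0.3,0.02,0.08,0.2,0,0],[-0.0084,-0.3595,0.02,0.08,0.2,0,0],[-0.0084,-0.3595,0.02,0.08,0.2,0,0],[-0.0084,-0.3595,0,0.08,0.2,0,0],[-0.0084,-0.3595,0,0.08,0.2,0,0]]'|egrep 'pos|ori|cont'
python3 - <<'E'
from h import *
snap("wrist","w13"); toolpose("w13")
P=cloud("w13"); m=(P[...,2]>.0625)&(P[...,2]<.069)&(abs(P[...,0]-.52)<.08)&(abs(P[...,1]+.3)<.08)
print(cv2.minAreaRect((P[m][:,:2]*1000).astype(np.float32)))
E
```

```text
tool_pos: [0.5189, -0.3108, 0.1719]
orientation: [[-0.918, 0.389, 0.075], [0.388, 0.921, -0.031], [-0.081, 0.001, -0.997]]
contact_force: [0.2, 0.2, -0.8]
tilt [ 0.08693954 13.76777657] collar [16.13428794 16.04635848 15.78452998 15.74624353 15.95773081 16.04758416]
((518.4595947265625, -313.29864501953125), (75.19596099853516, 75.26150512695312), 64.78531646728516)
```

```bash
python3 -m inch '[[0,0,-0.013,0,0,0,0],[0,0,-0.013,0,0,0,0],[0,0,-0.025,0,0,0,0],[0,0,-0.033,0,0,0,0],[0,0,-0.033,0,0,0,0]]'|egrep 'pos|cont';python3 -m inch '[[0,0,-0.015,0,0,0,0],[0,0,-0.03,0,0,0,0],[0,0,-0.045,0,0,0,0],[0,0,-0.051,0,0,0,0],[0,0,-0.051,0,0,0,0]]'|egrep 'pos|cont'
```

```text
tool_pos: [0.5188, -0.3131, 0.1396]
contact_force: [-0.2, -0.0, -0.5]
tool_pos: [0.5191, -0.3133, 0.0889]
contact_force: [0.4, -1.0, -1.5]
```

```bash
python3 -m inch '[[0,0,-0.001,0,0,0,0],[0,0,-0.0015,0,0,0,0],[0,0,-0.0015,0,0,0,0.4],[0,0,-0.0015,0,0,0,0.7],[0,0,-0.0015,0,0,0,0.7],[0,0,0.04,0,0,0,0.7],[0,0,0.09,0,0,0,0.8],[0.01,0.04,0.17,-0.24,-0.56,0,1],[0.01,0.04,0.17,-0.24,-0.56,0,1],[0.01,0.04,0.17,-0.24,-0.56,0,1]]'
python3 - <<'E'
from h import *
snap("wrist","w14"); P=cloud("w14"); m=(P[...,2]>.075)&(abs(P[...,0]-.52)<.06)&(abs(P[...,1]+.31)<.06)
q=P[m]; print(len(q),q[:,2].max()); t=q[q[:,2]>.122]; print(cv2.minAreaRect((t[:,:2]*1000).astype(np.float32)),np.median(t[:,2]))
E
```

```text
t: 51.98
tool_pos: [0.5308, -0.2726, 0.262]
orientation: [[-0.907, 0.389, 0.16], [0.383, 0.921, -0.067], [-0.174, 0.001, -0.985]]
contact_force: [0.7, 0.2, -1.1]
width: 1.002
finger_force: 0.0
28470 0.3544155209977851
((507.8316345214844, -294.94195556640625), (90.32981872558594, 48.44110107421875), 77.4166488647461) 0.3353534899258576
```

```bash
python3 -m inch '[[0,0,0,0.49,1.15,0,1],[0,0,0,0.49,1.15,0,1],[0,0,0,0.49,1.15,0,1]]' | egrep 'pos|ori'
python3 - <<'E'
from h import *
snap("wrist","w14"); P=cloud("w14"); m=(P[...,2]>.122)&(P[...,2]<.15)&(abs(P[...,0]-.52)<.06)&(abs(P[...,1]+.31)<.06)
t=P[m]; print(cv2.minAreaRect((t[:,:2]*1000).astype(np.float32)),t[:,2].max())
E
python3 -m inch '[[-0.01,0.06,0,0,0,0,1],[-0.02,0.12,0,0,0,0,1],[-0.03,0.18,0,0,0,0,1],[-0.04,0.24,0,0,0,0,1],[-0.05,0.3,0,0,0,0,1],[-0.06,0.36,0,0,0,0,1],[-0.07,0.42,-0.02,0,0,0,1],[-0.07,0.48,-0.05,0,0,0,1],[-0.07,0.54,-0.08,0,0,0,1],[-0.07,0.59,-0.08,0,0,0,1]]'|egrep 'pos'
python3 -m inch '[[0,0,0,0,0,0,1],[0,0,0,0,0,0,1]]'|egrep 'pos|ori'
python3 - <<'E'
from h import *
im,d,K,T=snap("wrist","w15"); P=cloud("w15")
m=((P[...,2]>.010)&(P[...,2]<.024)&(abs(P[...,0]-.455)<.09)&(abs(P[...,1]-.32)<.12)).astype(np.uint8)
n,l,s,c=cv2.connectedComponentsWithStats(m)
for i in range(1,n):
    if s[i,4]>60:
        q=P[l==i]; print(s[i],q[:,2].max(),cv2.minAreaRect((q[q[:,2]>.016][:,:2]*1000).astype(np.float32)))
cv2.imwrite("pics/w15b.png",cv2.resize(im,None,fx=1.25,fy=1.25))
E
```

```text
tool_pos: [0.5288, -0.2743, 0.258]
orientation: [[-0.92, 0.392, -0.005], [0.392, 0.92, 0.0], [0.005, -0.002, -1.0]]
((517.1047973632812, -312.519287109375), (22.1855525970459, 22.552831649780273), 67.83226013183594) 0.13418067899161734
tool_pos: [0.4583, 0.3169, 0.1784]
tool_pos: [0.4593, 0.3157, 0.1799]
orientation: [[-0.92, 0.391, -0.003], [0.391, 0.92, 0.002], [0.003, 0.0, -1.0]]
[363 156  17  27 255] 0.018869852251827912 ((467.4512023925781, 365.55877685546875), (8.880056381225586, 25.814973831176758), 88.81596374511719)
[266 171  27  12 274] 0.019232764337754615 ((439.1288757324219, 279.240478515625), (25.698400497436523, 9.15383529663086), 64.0299072265625)
[286 263  42  20 309] 0.02385720696627308 ((541.202392578125, 263.09869384765625), (45.518985748291016, 7.776379585266113), 89.49234008789062)
```

The tool is fully down and centred in the stand. The cover tabs are at (0.4675,0.3656), yaw -1.2°, and (0.4391,0.2792), yaw 64°. Grasping cover 1.

```bash
python3 -m inch '[[0.0078,0.0492,-0.06,0,0,1.3,0.4],[0.0078,0.0492,-0.11,0,0,2.6,0.35],[0.0078,0.0492,-0.13,0,0,2.74,0.35],[0.0078,0.0492,-0.13,0,0,2.74,0.35],[0.0078,0.0492,-0.13,0,0,2.74,0.35],[0.0078,0.0492,-0.155,0,0,2.74,0.35],[0.0078,0.0492,-0.171,0,0,2.74,0.35],[0.0078,0.0492,-0.171,0,0,2.74,0.35]]' 60; python3 -m inch '[[0,0,0,0,0,0,0],[0,0,0,0,0,0,0],[0,0,0,0,0,0,0]]' ; python3 -c "
from rig import manip; print(manip.read_state()['q'])"
```

```text
t: 55.0
tool_pos: [0.4669, 0.3654, 0.0084]
orientation: [[-1.0, 0.02, -0.005], [0.02, 1.0, -0.001], [0.005, -0.001, -1.0]]
contact_force: [0.3, -0.4, 0.2]
width: 0.349
finger_force: 0.0
t: 55.38
tool_pos: [0.4678, 0.3663, 0.0097]
orientation: [[-1.0, 0.019, -0.003], [0.019, 1.0, 0.001], [0.003, 0.001, -1.0]]
contact_force: [-1.0, -0.9, 6.3]
width: 0.075
finger_force: 60.6
[-0.81040364  0.62856308  0.09035962  1.85308514 -0.09050505  0.66564166
  0.88579995]
```

```bash
python3 -m inch '[[0,0,0.05,0,0,0,0],[0.005,-0.05,0.092,0,0,-1,0],[0.015,-0.11,0.092,0,0,-2,0],[0.025,-0.17,0.092,0,0,-2.74,0],[0.0395,-0.23,0.092,0,0,-2.74,0],[0.0395,-0.2736,0.092,0,0,-2.74,0],[0.0395,-0.2736,0.092,0,0,-2.74,0],[0.0395,-0.2736,0.075,0,0,-2.74,0],[0.0395,-0.2736,0.075,0,0,-2.74,0]]'
cat >> h.py <<'E'
def cover(fn,zc,tol=.005):
    P=cloud(fn); st=manip.read_state()["tool_pos"]
    m=(abs(P[...,2]-zc)<tol)&(np.hypot(P[...,0]-st[0],P[...,1]-st[1])<.05)
    q=P[m]; xy=(q[:,:2]-H)@np.c_[XD,YD]*1e3; print(len(q),"z",np.median(q[:,2]),"brake frame rect",cv2.minAreaRect(xy.astype(np.float32)),xy.min(0),xy.max(0))
E
python3 - <<'E'
from h import *
snap("wrist","w16"); st=manip.read_state()["tool_pos"]; print(st); cover("w16",st[2]-.0055,.004)
T=load("w16")[3]; L=cloud("w16"); W=T@np.linalg.inv(np.array(vision.camera_model("wrist")["T_tool_cam"]));L=(L-W[:3,3])@W[:3,:3]*1e3
print([(v,L[v,321].round(1).tolist()) for v in range(170,250,4)])
E
```

```text
t: 56.5
tool_pos: [0.5059, 0.0931, 0.0829]
orientation: [[-0.921, 0.39, -0.006], [0.39, 0.921, 0.001], [0.006, -0.001, -1.0]]
contact_force: [-0.1, 0.4, -0.7]
width: 0.078
finger_force: 59.8
[0.50628205 0.09308379 0.08348463]
2519 z 0.07623023695486242 brake frame rect ((-63.672523498535156, 36.51384353637695), (56.330482482910156, 30.12163734436035), 0.013866996392607689) [-91.83533282  21.44676384] [-35.50686153  51.57238975]
[(170, [37.9, -0.2, 29.5]), (174, [35.7, -0.2, 29.4]), (178, [33.2, -0.2, 30.4]), (182, [31.5, -0.2, 27.8]), (186, [29.4, -0.2, 27.5]), (190, [26.6, -0.2, 29.4]), (194, [24.1, -0.2, 30.2]), (198, [27.6, -0.2, 10.2]), (202, [26.7, -0.2, 6.4]), (206, [24.3, -0.2, 7.6]), (210, [22.7, -0.2, 6.2]), (214, [20.4, -0.2, 6.8]), (218, [18.3, -0.2, 6.7]), (222, [16.1, -0.2, 7.0]), (226, [14.5, -0.2, 5.7]), (230, [13.5, -0.2, 3.0]), (234, [12.7, -0.2, -0.1]), (238, [12.7, -0.2, -4.9]), (242, [11.6, -0.1, -7.0]), (246, [10.3, -0.1, -8.5])]
```

The cover hangs square at brake (-63.7, 36.5), mostly lag. I'll settle and press down.

```bash
python3 -m inch '[[0.0005,0,-0.008,0,0,0,0],[0.0005,0,-0.012,0,0,0,0],[0.0005,0,-0.013,0,0,0,0]]'|egrep 'pos|cont'; for k in 1 2 3; do python3 -m inch '[[0,0,-0.001,0,0,0,0],[0,0,-0.002,0,0,0,0],[0,0,-0.002,0,0,0,0]]'|egrep 'pos|cont'; done
```

```text
tool_pos: [0.507, 0.0923, 0.0703]
contact_force: [-0.2, 0.0, 0.2]
tool_pos: [0.5072, 0.0922, 0.0686]
contact_force: [0.2, 0.4, 0.2]
tool_pos: [0.5072, 0.0922, 0.0666]
contact_force: [0.1, 0.6, -0.3]
tool_pos: [0.5072, 0.0923, 0.0648]
contact_force: [-0.8, -0.2, 4.3]
```

```bash
for k in 1 2 3; do python3 -m inch '[[0,0,-0.001,0,0,0,0],[0,0,-0.0015,0,0,0,0],[0,0,-0.0015,0,0,0,0]]'|egrep 'pos|cont'; done
```

```text
tool_pos: [0.5072, 0.0923, 0.0637]
contact_force: [-3.3, -0.4, 9.4]
tool_pos: [0.5073, 0.0923, 0.0636]
contact_force: [-8.3, -1.8, 27.1]
tool_pos: [0.5073, 0.0923, 0.0635]
contact_force: [-13.8, -2.1, 44.6]
```

```bash
python3 -m inch '[[0,0,0.003,0,0,0,0],[0,0,0.004,0,0,0,0.3],[0,0,0.004,0,0,0,0.35],[0,0,0.004,0,0,0,0.35],[0,0,0.04,0,0,0,0.35],[0,0,0.09,0,0,0,0.5],[0,0,0.09,0,0,0,0.5],[0,0,0.09,0,0,0,0.5]]'
cat >> h.py <<'E'
def home(fn):
    P=cloud(fn).reshape(-1,3); xy=(P[:,:2]-H)@np.c_[XD,YD]*1e3; z=P[:,2]*1e3
    for n,y in(("a",36),("b",-36)):
        x=xy[:,0]+62; yy=xy[:,1]-y; t=(z>66)&(z<76)&(abs(x)<22)&(abs(yy)<15)
        if t.sum()>20: print(n,"tab",cv2.minAreaRect(np.c_[x,yy][t].astype(np.float32)),np.percentile(z[t],90))
        e=(abs(x)<26)&(abs(yy)<13)&(abs(yy)>7)&(z<64); A=np.c_[x[e],yy[e],np.ones(e.sum())]
        print(n,"plate fit (mrad,mrad,mm)",(np.linalg.lstsq(A,z[e],rcond=None)[0]*[1000,1000,1]).round(1))
    r=(abs(xy[:,0]+62)<25)&(abs(xy[:,1])<13); print("back plate z",np.median(z[r]))
E
python3 - <<'E'
from h import *
snap("wrist","w17"); home("w17")
E
```

```text
t: 60.18
tool_pos: [0.5069, 0.0923, 0.1497]
orientation: [[-0.92, 0.391, -0.005], [0.391, 0.921, 0.001], [0.005, -0.0, -1.0]]
contact_force: [-1.0, 0.0, -0.5]
width: 0.499
finger_force: 0.0
a tab ((0.16170501708984375, 0.693356990814209), (8.86365795135498, 26.298728942871094), 89.84281921386719) 72.0308250210906
a plate fit (mrad,mrad,mm) [-1.6 -1.8 57. ]
b plate fit (mrad,mrad,mm) [ -0.8 168.3  53.4]
back plate z 206.1795293589375
```

Cover a is home: level, with tab top at 72 mm. Now to cover 2, turning -93° on the way.

```bash
python3 -m inch '[[-0.01,0.03,0.03,0,0,-1.3,0.5],[-0.02,0.06,0.03,0,0,-2.6,0.5],[-0.03,0.09,0.03,0,0,-3.9,0.5],[-0.04,0.12,0.03,0,0,-5.2,0.5],[-0.05,0.15,0.03,0,0,-6.5,0.5],[-0.0684,0.18,0.03,0,0,-7.8,0.5],[-0.0684,0.1872,0.03,0,0,-9.1,0.5],[-0.0684,0.1872,0.03,0,0,-10.4,0.5],[-0.0684,0.1872,0.03,0,0,-11.61,0.5],[-0.0684,0.1872,0.03,0,0,-11.61,0.5]]';python3 -m inch '[[0,0,0,0,0,0,0.5],[0,0,0,0,0,0,0.5]]'
python3 - <<'E'
from h import *
im,d,K,T=snap("wrist","w18"); P=cloud("w18")
m=((P[...,2]>.010)&(P[...,2]<.024)&(abs(P[...,0]-.455)<.09)&(abs(P[...,1]-.3)<.12)).astype(np.uint8)
n,l,s,c=cv2.connectedComponentsWithStats(m)
for i in range(1,n):
    if s[i,4]>60:
        q=P[l==i]; print(s[i],q[:,2].max(),cv2.minAreaRect((q[q[:,2]>.016][:,:2]*1000).astype(np.float32)))
print(manip.read_state()['q'])
E
```

```text
t: 61.48
tool_pos: [0.4381, 0.2791, 0.1788]
orientation: [[0.435, 0.9, 0.0], [0.9, -0.435, 0.002], [0.002, -0.001, -1.0]]
contact_force: [0.1, 0.3, -0.0]
width: 0.504
finger_force: 0.0
t: 61.72
tool_pos: [0.4387, 0.2793, 0.1798]
orientation: [[0.435, 0.9, 0.001], [0.9, -0.435, 0.004], [0.004, -0.0, -1.0]]
contact_force: [0.2, -0.3, 0.5]
width: 0.498
finger_force: 0.0
[422 131  19  42 263] 0.02398898690788398 ((542.1512451171875, 259.6861572265625), (41.527122497558594, 6.652491569519043), 87.732666015625)
[320 166   9  27 242] 0.019366285897385482 ((440.079345703125, 278.82183837890625), (25.361656188964844, 7.946638107299805), 64.52542114257812)
[-1.06703806  0.30311593  0.50340058  1.93831937 -0.18231094  0.940432
 -0.92589498]
```

```bash
python3 -m inch '[[0.0005,0,-0.06,0,0,0,0.35],[0.0005,0,-0.12,0,0,0,0.35],[0.0005,0,-0.14,0,0,0,0.35],[0.0005,0,-0.14,0,0,0,0.35],[0.0005,0,-0.16,0,0,0,0.35],[0.0005,0,-0.1715,0,0,0,0.35],[0.0005,0,-0.1715,0,0,0,0.35],[0.0005,0,-0.1715,0,0,0,0],[0.0005,0,-0.1715,0,0,0,0],[0.0005,0,-0.1715,0,0,0,0]]' 60
python3 -m inch '[[0,0,0.05,0,0,0,0],[0,-0.05,0.1,0,0,1.3,0],[0.01,-0.1,0.1,0,0,2.6,0],[0.02,-0.15,0.1,0,0,3.9,0],[0.03,-0.2,0.1,0,0,5.2,0],[0.0394,-0.25,0.1,0,0,6.5,0],[0.0394,-0.2533,0.1,0,0,7.8,0],[0.0394,-0.2533,0.1,0,0,9.1,0],[0.0394,-0.2533,0.1,0,0,10.4,0],[0.0394,-0.2533,0.09,0,0,11.61,0]]'|egrep 'pos|wid'
python3 -m inch '[[0,0,-0.015,0,0,0,0],[0,0,-0.015,0,0,0,0],[0,0,-0.015,0,0,0,0]]'
python3 - <<'E'
from h import *
snap("wrist","w19"); st=manip.read_state()["tool_pos"]; print(st); cover("w19",st[2]-.007,.004)
E
```

```text
t: 63.02
tool_pos: [0.4398, 0.2798, 0.0096]
orientation: [[0.437, 0.9, 0.003], [0.9, -0.437, 0.005], [0.006, 0.0, -1.0]]
contact_force: [-0.9, -0.9, 6.7]
width: 0.08
finger_force: 59.7
tool_pos: [0.4794, 0.0261, 0.0995]
width: 0.081
t: 64.65
tool_pos: [0.4787, 0.0261, 0.0836]
orientation: [[-0.92, 0.393, -0.004], [0.393, 0.92, 0.001], [0.005, -0.001, -1.0]]
contact_force: [0.1, 0.5, -0.3]
width: 0.078
finger_force: 58.9
[0.47880659 0.02620505 0.08377082]
2567 z 0.07688221735345005 brake frame rect ((-63.01328659057617, -35.66942596435547), (56.396400451660156, 30.03244400024414), 0.20454667508602142) [-91.2317903  -50.77201321] [-34.82939624 -20.68557981]
```

```bash
python3 -m inch '[[0.0005,-0.0008,-0.008,0,0,0,0],[0.0005,-0.0008,-0.013,0,0,0,0],[0.0005,-0.0008,-0.015,0,0,0,0],[0.0005,-0.0008,-0.017,0,0,0,0]]'|egrep 'pos|cont'; for k in 1 2 3; do python3 -m inch '[[0,0,-0.001,0,0,0,0],[0,0,-0.002,0,0,0,0],[0,0,-0.002,0,0,0,0]]'|egrep 'pos|cont'; done
```

```text
tool_pos: [0.4791, 0.0253, 0.0664]
contact_force: [-0.6, -0.2, 4.7]
tool_pos: [0.4791, 0.0253, 0.0648]
contact_force: [-1.3, 0.3, 4.2]
tool_pos: [0.4792, 0.0253, 0.0635]
contact_force: [-5.4, 0.6, 15.7]
tool_pos: [0.4792, 0.0253, 0.0634]
contact_force: [-13.5, -2.0, 40.6]
```

```bash
python3 -m inch '[[0,0,0.003,0,0,0,0],[0,0,0.004,0,0,0,0.3],[0,0,0.004,0,0,0,0.35],[0,0,0.004,0,0,0,0.35],[0,0,0.04,0,0,0,0.35],[0,0,0.09,0,0,0,0.5],[0.02,0.02,0.1,0,0,0,0.5],[0.02,0.03,0.1,0,0,0,0.5],[0.02,0.03,0.1,0,0,0,0.5]]'|egrep 'pos|wid'
python3 - <<'E'
from h import *
snap("wrist","w20"); home("w20")
E
python3 -m inch '[[-0.05,0,0.06,0,0,0,1],[-0.08,0,0.12,0,0,0,1],[-0.1,0,0.18,0,0,0,1],[-0.1,0,0.2,0,0,0,1],[-0.1,0,0.2,0,0,0,1]]'|egrep 'pos|cont'
python3 - <<'E'
from h import *
snap("scene","s21"); snap("top","t21")
a=load("t21")[0]; b=load("s21")[0]
c=np.vstack([cv2.resize(a[150:270,160:460],(800,320),interpolation=cv2.INTER_CUBIC),cv2.resize(b[100:360,160:560],(430,280),interpolation=cv2.INTER_CUBIC).copy() if 0 else cv2.copyMakeBorder(cv2.resize(b[100:360,160:560],(430,280)),0,0,0,370,0)])
cv2.imwrite("pics/fin.png",c)
P=cloud("t21"); m=(P[...,2]>.013)&(P[...,2]<.05)&(abs(P[...,0]-.612)<.055)&(abs(P[...,1]-.315)<.085); n,l,s,cc=cv2.connectedComponentsWithStats(m.astype(np.uint8))
for i in range(1,n):
    if s[i,4]>8: print(s[i],np.median(P[l==i],0))
E
```

```text
tool_pos: [0.498, 0.0559, 0.1595]
width: 0.499
a tab ((0.009957313537597656, 0.5804929733276367), (25.79303741455078, 9.34118366241455), 0.3704521059989929) 72.07836371087893
a plate fit (mrad,mrad,mm) [-0.7 -1.3 56.9]
b tab ((-0.22257614135742188, 0.12628793716430664), (25.54200553894043, 9.20781135559082), 0.4022977650165558) 72.09664410815441
b plate fit (mrad,mrad,mm) [ 0.3 -1.8 57. ]
back plate z 240.40233799614356
tool_pos: [0.3994, 0.0548, 0.3627]
contact_force: [0.2, 0.4, -0.7]
[217 177  19   5  30] [0.66172572 0.25840989 0.02355293]
[190 192   9   8  53] [0.61234845 0.35200991 0.02023569]
[205 192  12  16 105] [0.59699039 0.30306142 0.02111077]
[231 196   5  18  33] [0.58214589 0.23525863 0.02297519]
[177 210  24   4  29] [0.56140844 0.36583347 0.02391093]
```

View pics/fin.png

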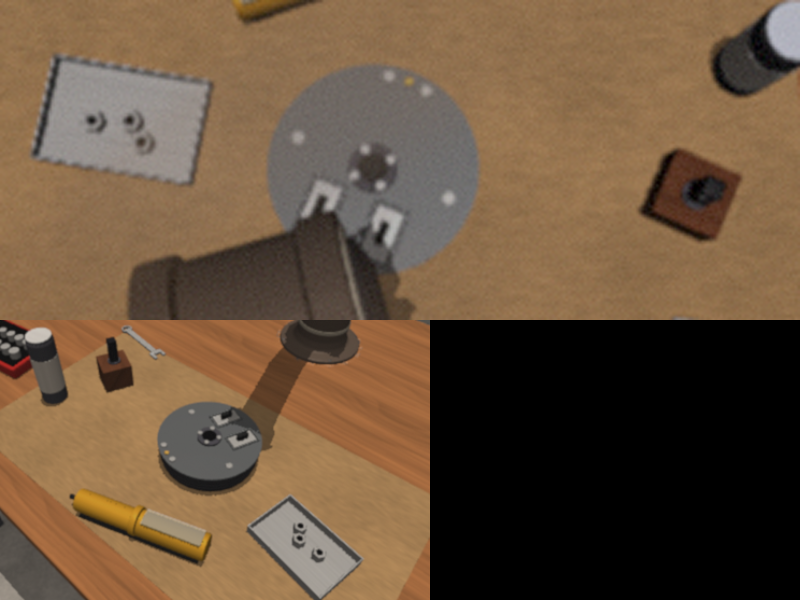

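The final picture shows three nuts flat in the tray at (95,121), (133,121) and (143,143). Both covers are home at (322,198) and (385,228), and the tool is upright in its stand at (705,190). The robot is clear, so I'm handing in.

```bash
python3 -c "
from rig import order; print(order.finish_job())"
```

```text
the job is handed in; nothing more can be done
None
```

I handed the job in: both star wheels were locked solid, then backed off two teeth; both covers measured home and level, the tool is in its stand and all three nuts are in the tray; the hand-in gave no verdict.

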